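Close the ratchet gauge on a leaf blank

TASK

Measure the leaf blank lying under the blue thickness gauge: turn the ratchet cap on top clockwise (seen from above) until the spindle bears on the blank and the cap slips, keep it slipping for about a quarter turn, then let go, leaving the spindle gripping the blank. The spindle clamp may be tight, which only trying will tell; if so, loosen it with its lever. Do not crush the blank (turning the barrel below the cap would bypass the clutch) or shift it, and leave the other things on the bench where they are.

Things in the scene. Friction and masses are not known exactly. Their poses are not given: they have to be found in the camera images.
- gauge: Blue steel C-shaped bench gauge, fixed. Origin on the vertical spindle axis at bench level; local +y runs along its arm to the column (50 mm wide, centred at y = 135). Base 28 mm thick, 150 mm in x, y = -85 to 165. Arm 55 mm wide, y = -30 to 160, its top 125 mm above the bench. On the arm stand the barrel with the ratchet cap (on the axis) and the clamp lever (at y = 52).
- spindle: Steel spindle, 14 mm diameter, hanging below the arm. Origin at the centre of its lower face. It only slides vertically; at the start it is fully up, its face 70 mm above the bench and 3 to 5.5 mm above the blank. It goes down 2 mm per radian of the barrel and stays where it is left. When the clutch slips it presses with 15 to 50 N.
- ratchet_grip (a point): Centre of the ratchet cap, the narrow dark knurled cylinder at the very top, on the spindle axis: 26 mm diameter, 170 to 210 mm above the bench (this point at 190). It does not rise or sink when turned. It drives the barrel through a slip clutch: the barrel runs at about 0.06 N m, the clutch slips steadily, either way, at about 0.10 N m.
- ratchet (a joint): Rotation of the cap relative to the barrel (rad), 0 at the start; grows when the cap slips clockwise seen from above. No limit.
- thimble (a joint): Rotation of the barrel (rad): 0 at the start with the spindle fully up, grows clockwise seen from above, at most 5.4. The barrel is the wider aluminium cylinder under the cap, 40 mm diameter, 127 to 164 mm above the bench, with a small dark pointer on its side. Turning it directly bypasses the clutch and would crush the blank.
- lever_post (a point): Point on the upright grip post (12 mm diameter, 132 to 180 mm above the bench) at the end of the black clamp lever; 161 mm above the bench, 65 mm from lever_pivot. Pushed anticlockwise (from above) to its stop, 0.2 to 1.0 rad away, it frees the clamp. About 2 N moves it; it stays where left. The lever is re-indexable: its direction does not tell whether the clamp is tight.
- lever_pivot (a point): Point on the vertical axis of the clamp lever, 161 mm above the bench, at local (0, 52) mm of the gauge. The lever's hub (24 mm diameter) and flat arm (10 mm wide) reach 141 mm above the bench. While the clamp is tight the spindle cannot go down (it gives by at most 0.9 rad of barrel) and the cap just slips.
- anvil: Round steel table of the gauge, 90 mm diameter, fixed, below the spindle. Origin on the axis at its foot; its top is 36 mm above the origin.
- blank: Loose flat tan pressed-leaf blank, a disc 140 mm in diameter and 6 mm thick, about 70 g, lying on the anvil under the spindle. Origin at the centre of its underside.
- stack: Bystander: loose stack of leaf blanks, 140 mm diameter, 60 mm high. Origin at the centre of its underside.
- oil: Bystander: grey plastic bottle, 66 mm diameter, 150 mm high. Origin at the centre of its underside.
- die: Bystander: dark steel press die, 100 mm diameter, 30 mm high. Origin at the centre of its underside.
There are look-alikes about, which are no part of the job. What is meant by the blank is not orange, and is the smaller of those in its own colour.

How it is judged:
By the outcome, as a careful person would: the job done as asked, in the order asked, and still so for the second after the job is handed in, with the robot touching nothing.
It also fails if it takes over 72 s, if anything falls off the work surface, if the arm or the gripper's body presses on something with over 40 N, if the wrist force passes 120 N, or if a joint passes its speed limit or range.

ROBOT

A 7-joint arm with a two-finger parallel gripper is mounted at the origin on the work surface. World frame = base frame: x ahead of the robot, y to its left, z up, the work surface at z = 0. Lengths are in m, angles in rad, forces in N, time in s.
With the tool pointing down it reaches from about 0.425 to 0.925 m from the base axis. Payload 6.8 kg.
Tool frame: the origin (TCP) lies between the finger pads; the fingertips stand 14 mm ahead of it and the grasp point (between the pads) lies 5 mm behind it; z points along the fingers, y is the direction in which the jaws open and shut (so a half turn about z gives the same grasp; the last joint's range is limited). The gripper opens to 85 mm and grips with 20 to 120 N. Pads are 22 mm wide; open, the fingers measure 114 mm over their backs; the gripper's body (76 mm by 85 mm) begins 54 mm behind the grasp point. The pads swing forward as they close: fully open they stand 13 mm farther back than shut.
Start: joints at [-0.108, 0.477, 0.022, 1.555, -0.011, 1.109, -0.083], TCP at [0.675, 0, 0.218] pointing down, gripper open.
Joint ranges: [-2.96, 2.96], [-0.34, 2.1], [-1.41, 1.46], [0.24, 2.44], [-1.37, 4.51], [0.17, 1.92], [-2.96, 2.96]. Speed limits (rad/s): [2.39, 2.39, 3.14, 3.14, 3.14, 3.14, 3.14].

INTERFACE

Orientations are given as a unit quaternion [w, x, y, z].
In Python, from station import bot gives the robot as it stands.
- The arm moves only by the shell command python3 -m crank 'ROWS' [FORCE]. ROWS is JSON, a list of rows, each a list of 3 entries, a list of its own where there are three numbers: the shift along the tool's x, y, z in m, then the turn, a rotation vector about the tool's x, y, z in degrees, then the finger opening in m, from 0 to 0.0854. A call has 1 to 10 rows; each row shifts and turns the commanded pose from where the row before left it, along the tool's axes as they then stand; what a row does not reach is not made up. A row lasts 1/8 s, in which the tool goes at most 62.5 mm and 10.7 degrees, less where a joint would pass 70% of its speed; a pose out of reach is approached as far as the arm can. A call is refused whole if a number of a shift passes 0.0625 or a number of a turn 10.7, either way. A call with a gripper value outside its range is refused whole. The fingers move at their own pace and stop on an object; FORCE is the grip in N (left out, the last holds). Time passes only in rows, so rows that do not move let the fingers close. It gives the time, the measured TCP pose, the force and the opening at its end, in the units of the state.
- bot.get_obs(): the state, without advancing time (a new reading comes with each control period).
- bot.read_camera(name): name is "scene" or "side" or "wrist"; returns (picture, depth): 384x512x3 uint8, red, green, blue; 384x512 float32, m along the optical axis (not along the pixel's ray), 0 where there is no reading.
- bot.calibration(name): a dict with "fx", "fy", "cx", "cy" (pixels), "extrinsics" (4x4, takes a point from camera to world coordinates). Camera axes: x right, y down, z forward; pixel columns grow to the right and rows downward; lengths in m; the calibration is good to about 2 mm. A picture is of the moment at which its call begins: read the wrist's pose just before it. calibration takes no time and is no camera call; for the wrist camera it gives the pose at the moment of the call.
- bot.hand_in(): hands the job in, once; it reports no verdict.
The state is a dict: "t": time; "q": joint angles; "joint_vel": joint speeds; "joint_torque": joint torques, N m; "eef_pos": TCP position; "tool_rot": TCP orientation; "contact_force": force on the tool from outside, world axes, zero at the start; "torque": the same for the moment, N m; "gripper_width": opening from 0.0 (shut) to 1.0 (fully open).
Only numpy, scipy, OpenCV 4.12 (cv2) and the standard library are available. Lean on these libraries where they do the work, as an engineer would, in place of code of your own. Each camera call takes 0.05 s, during which the arm holds its last target.

## Working session

There is one attempt and no reset: what is moved stays moved. The work goes in short steps, Python scripts to look and compute and a shell command to move; the robot and the scene stay as the last step left them, time stands still between calls to the robot, and variables do not carry over. Pictures are saved under pics/ and viewed, and the job is handed in when it is done.

```bash
mkdir -p pics; ls; python3 - <<'E'
from station import bot
import cv2,numpy as np
print(bot.get_obs())
for n in ["scene","side","wrist"]:
    c=bot.calibration(n); p,d=bot.read_camera(n)
    np.savez(f"pics/{n}0.npz",p=p,d=d,E=np.array(c["extrinsics"]),k=np.array([c["fx"],c["fy"],c["cx"],c["cy"]]))
    cv2.imwrite(f"pics/{n}0.png",p[...,::-1]); print(n,c)
E
```

```text
pics
{'t': 0.0, 'q': array([-0.10810867,  0.47777266,  0.02232545,  1.55642361, -0.01154676,
        1.10933434, -0.08311915]), 'joint_vel': array([-1.37697692e-03,  1.43648434e-05,  9.67844069e-04,  2.39667904e-03,
       -7.16171688e-04, -1.21668560e-03,  1.34405334e-03]), 'joint_torque': array([-5.45967814e-04, -5.96443820e+01,  1.60769675e+00, -2.81194621e+01,
        1.24063640e-02,  9.39900521e-03,  2.20753498e-05]), 'eef_pos': array([6.74386159e-01, 1.28663233e-05, 2.16755620e-01]), 'tool_rot': array([-6.09364726e-04,  7.07105348e-01,  7.07107635e-01, -6.69811200e-04]), 'contact_force': array([ 0.04483882, -0.75434618,  0.60225148]), 'torque': array([-0.02932298, -0.0454146 , -0.00822679]), 'gripper_width': 1.0022845151273556}
scene {'fx': 409.78107147078623, 'fy': 409.78107147078623, 'cx': 255.09349884614088, 'cy': 193.8892812795004, 'extrinsics': array([[ 0.35381298,  0.65731174, -0.66540037,  1.41212494],
       [ 0.93526041, -0.24086487,  0.2593686 , -0.32276095],
       [ 0.01021445, -0.71409061, -0.69997877,  1.02512417],
       [ 0.        ,  0.        ,  0.        ,  1.        ]])}
side {'fx': 380.0480313358108, 'fy': 380.0480313358108, 'cx': 260.98474763674164, 'cy': 197.30951742886765, 'extrinsics': array([[ 0.99482751, -0.08516387,  0.05536556,  0.48060089],
       [-0.09983046, -0.71902491,  0.6877769 , -0.77938642],
       [-0.01876452, -0.68974655, -0.72380771,  0.95390694],
       [ 0.        ,  0.        ,  0.        ,  1.        ]])}
wrist {'fx': 306.9145469102599, 'fy': 306.9145469102599, 'cx': 255.90781488839775, 'cy': 185.553818718142, 'extrinsics': array([[ 9.99997881e-01, -4.96102604e-05, -2.05816545e-03,
         6.74611195e-01],
       [-5.86232550e-04, -9.65185135e-01, -2.61567029e-01,
         6.63648917e-02],
       [-1.97353429e-03,  2.61567681e-01, -9.65183119e-01,
         3.72346349e-01],
       [ 0.00000000e+00,  0.00000000e+00,  0.00000000e+00,
         1.00000000e+00]])}
```

View pics/scene0.png

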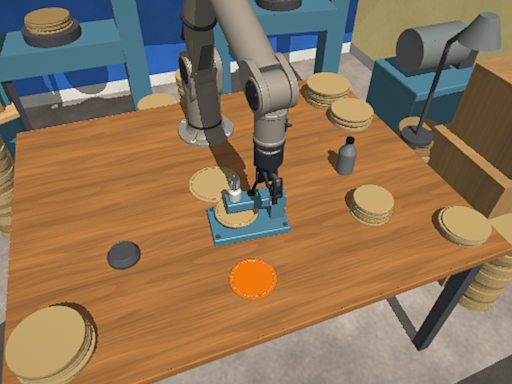

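View pics/side0.png

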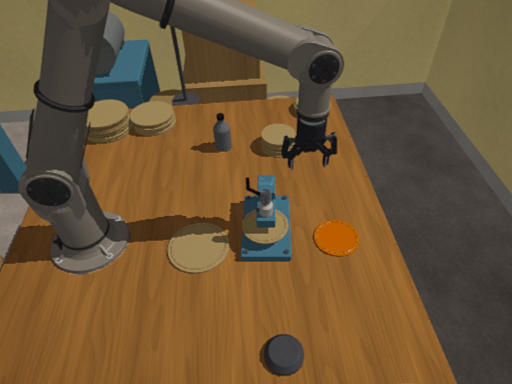

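View pics/wrist0.png

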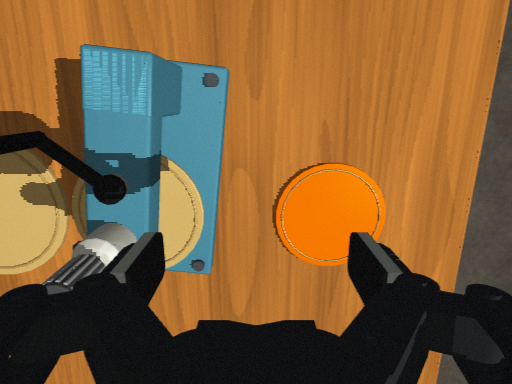

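The scene picture shows the gauge at (248,212) and the orange disc at (253,278). In the side picture the gauge is at (265,220), with its column towards +y and its lever pointing left at (252,188). The gripper is close beside the gauge. Next I'll measure the gauge from the depth images.

```bash
cat > h.py <<'E'
import numpy as np,cv2
from station import bot
def grab(n,tag):
    c=bot.calibration(n); p,d=bot.read_camera(n)
    E=np.array(c["extrinsics"]);k=np.array([c["fx"],c["fy"],c["cx"],c["cy"]])
    np.savez(f"pics/{n}{tag}.npz",p=p,d=d,E=E,k=k); cv2.imwrite(f"pics/{n}{tag}.png",p[...,::-1])
    return p,d,E,k
def load(n,tag):
    z=np.load(f"pics/{n}{tag}.npz"); return z["p"],z["d"],z["E"],z["k"]
def cloud(d,E,k):
    v,u=np.mgrid[:d.shape[0],:d.shape[1]]
    P=np.stack([(u-k[2])/k[0]*d,(v-k[3])/k[1]*d,d],-1)
    W=P@E[:3,:3].T+E[:3,3]; W[d<=0]=np.nan; return W
def crop(n,tag,u0,v0,u1,v1,s):
    p=load(n,tag)[0][v0:v1,u0:u1,::-1]
    cv2.imwrite(f"pics/{n}{tag}_c{u0}_{v0}.png",cv2.resize(p,None,fx=s,fy=s,interpolation=cv2.INTER_CUBIC))
E
python3 - <<'E'
from h import *
crop("side","0",225,165,305,270,6); crop("scene","0",180,160,310,250,6)
for n in ["side","scene","wrist"]:
    p,d,E,k=load(n,"0"); W=cloud(d,E,k)
    hsv=cv2.cvtColor(p,cv2.COLOR_RGB2HSV); blue=(hsv[...,0]>92)&(hsv[...,0]<112)&(hsv[...,1]>90)
    near=(abs(W[...,0]-.6)<.25)&(abs(W[...,1])<.3)
    m=blue&near&(abs(W[...,2]-.028)<.004); t=blue&near&(abs(W[...,2]-.125)<.004)
    for nm,mm in [("base",m),("arm",t)]:
        q=W[mm]
        if len(q)>20:
            r=cv2.minAreaRect(q[:,:2].astype(np.float32)*1000); print(n,nm,len(q),r,np.median(q[:,2]))
            print(cv2.boxPoints(r).round(0).tolist())
    for a,b in [(.205,.215),(.176,.184),(.16,.168),(.139,.144)]:
        mm=near&(W[...,2]>a)&(W[...,2]<b)&(~blue)&(W[...,0]<.66)&(W[...,1]<.1); q=W[mm]
        if len(q): print(n,a,b,len(q),np.median(q,0),q.min(0),q.max(0))
E
```

```text
side base 1131 ((555.5628662109375, -17.320068359375), (251.38873291015625, 146.030517578125), 83.20346069335938) 0.028216094037115114
[[468.0, -133.0], [613.0, -151.0], [643.0, 99.0], [498.0, 116.0]]
side arm 405 ((556.568603515625, 8.594551086425781), (186.9735107421875, 53.577980041503906), 82.92430114746094) 0.12518370307608107
[[518.0, -81.0], [572.0, -87.0], [595.0, 98.0], [541.0, 105.0]]
side 0.205 0.215 62 [ 0.5494038  -0.0565473   0.20999922] [ 0.53621422 -0.06631903  0.20508501] [ 0.56157859 -0.04053092  0.21319874]
side 0.176 0.184 31 [ 0.54088544 -0.05722764  0.18000663] [ 0.50044347 -0.06758385  0.17648134] [0.56414673 0.03871334 0.18390343]
side 0.16 0.168 65 [ 0.5454887  -0.06177669  0.16343196] [ 0.49957591 -0.07269259  0.16017296] [0.56736859 0.03865669 0.16777945]
side 0.139 0.144 42 [0.52851751 0.01323796 0.14100425] [ 0.50129934 -0.0739619   0.13902857] [0.56957481 0.03710458 0.14396481]
scene base 1076 ((559.18212890625, -17.042633056640625), (245.23208618164062, 146.46035766601562), 82.92719268798828) 0.027900265828135373
[[471.0, -130.0], [617.0, -148.0], [647.
[... 994 characters left out ...]
375, 28.957626342773438), (155.26602172851562, 54.314903259277344), 83.26424407958984) 0.12428851904053395
[[524.0, -45.0], [578.0, -51.0], [596.0, 103.0], [543.0, 109.0]]
wrist 0.205 0.215 296 [ 0.55282762 -0.04170325  0.20839543] [ 0.5422352  -0.04647806  0.20500936] [ 0.56068524 -0.03713512  0.21042011]
wrist 0.176 0.184 267 [ 0.55639341 -0.04071871  0.17985015] [ 0.50971735 -0.04899038  0.17603942] [0.56451366 0.04218754 0.18398017]
wrist 0.16 0.168 673 [ 0.55120782 -0.0399339   0.16268011] [ 0.50596971 -0.05346146  0.1600098 ] [0.56714791 0.04552109 0.16792254]
wrist 0.139 0.144 1234 [0.5498823 0.0055809 0.1400421] [ 0.50642932 -0.05038735  0.13900108] [0.56994089 0.0452383  0.14394759]
```

The views agree. The spindle axis is at about (0.5515, -0.056) and the gauge yaw is about -7°. The lever pivot is at about (0.558, -0.004), and the post at about (0.505, 0.037), 66 mm from the pivot against the 65 mm expected. I'll lift, move above the cap and pre-rotate.

```bash
python3 -m crank '[[[0,0,-0.05],[0,0,0],0.0854],[[0,0,-0.02],[0,0,0],0.0854],[[-0.028,-0.06,0],[0,0,0],0.0854],[[-0.028,-0.0625,0],[0,0,0],0.0854],[[0,0,0],[0,0,-10],0.0854],[[0,0,0],[0,0,-10],0.0854],[[0,0,0],[0,0,0],0.0854]]' 30; python3 - <<'E'
from h import *
o=bot.get_obs();print(o)
E
```

```text
t: 1.02
eef_pos: [0.5611, -0.0521, 0.2876]
tool_rot: [-0.0, 0.574, 0.819, -0.0]
contact_force: [0.7, -0.1, -0.2]
gripper_width: 1.002
{'t': 1.025, 'q': array([-0.00792724,  0.23452065, -0.01221649,  1.74024682,  0.0029348 ,
        1.1670893 ,  0.32637794]), 'joint_vel': array([-0.01185859,  0.0080565 ,  0.00901135, -0.00471151, -0.00111202,
        0.00123032, -0.07697378]), 'joint_torque': array([ 2.46825619e-01, -4.52574778e+01,  4.56326371e-01, -2.88354921e+01,
        3.98663222e-02,  1.25467224e-02,  9.64100137e-01]), 'eef_pos': array([ 0.56108205, -0.05206501,  0.28761121]), 'tool_rot': array([-1.40442676e-04,  5.74282738e-01,  8.18657020e-01, -1.60713415e-05]), 'contact_force': array([ 0.66204897, -0.05164423, -0.20913089]), 'torque': array([-0.05088723, -0.00995927, -0.01836822]), 'gripper_width': 1.0015551832352718}
```

View pics/side0_c225_165.png

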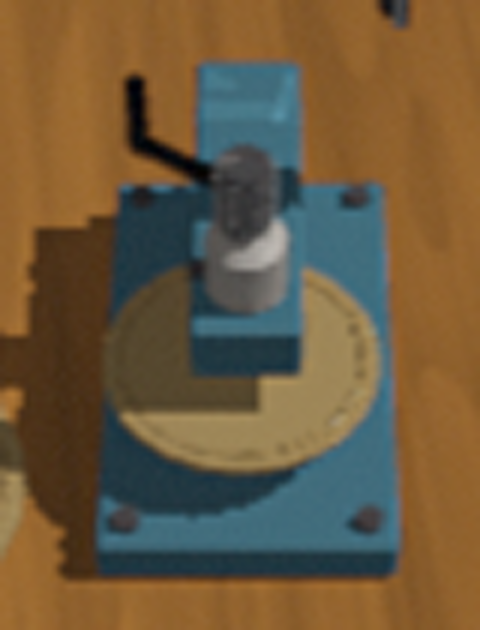

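View pics/scene0_c180_160.png

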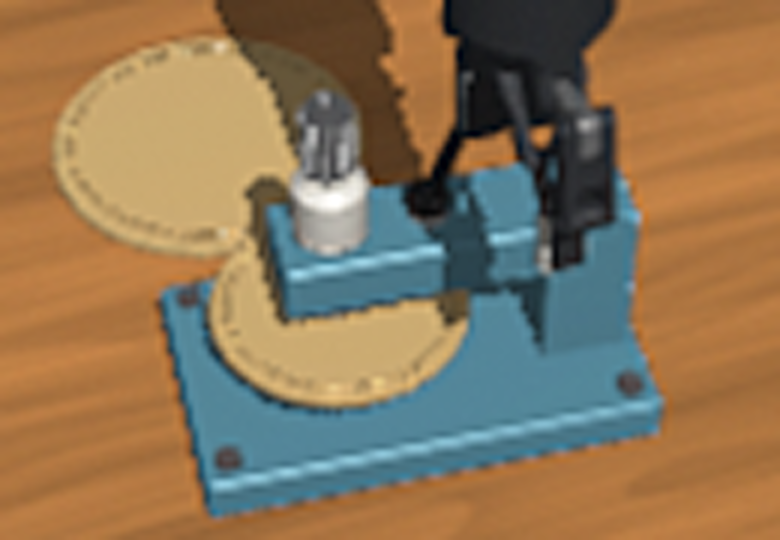

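The crops show the dark cap above the white barrel, the lever going off to the left, and the blank under the arm. A negative tool-z turn raises q7, so I'll rotate a further -140° to leave room for the clockwise turn.

```bash
python3 -m crank '[[[0,0,0],[0,0,-10],0.0854],[[0,0,0],[0,0,-10],0.0854],[[0,0,0],[0,0,-10],0.0854],[[0,0,0],[0,0,-10],0.0854],[[0,0,0],[0,0,-10],0.0854],[[0,0,0],[0,0,-10],0.0854],[[0,0,0],[0,0,-10],0.0854]]' 30;  python3 -m crank '[[[0,0,0],[0,0,-10],0.0854],[[0,0,0],[0,0,-10],0.0854],[[0,0,0],[0,0,-10],0.0854],[[0,0,0],[0,0,-10],0.0854],[[0,0,0],[0,0,-10],0.0854],[[0,0,0],[0,0,-10],0.0854],[[0,0,0],[0,0,-10],0.0854],[[0,0,0],[0,0,0],0.0854]]' 30; python3 - <<'E'
from h import *
from scipy.spatial.transform import Rotation as R
p,d,E,k=grab("wrist","1")
o=bot.get_obs();print(o['q'],o['eef_pos']); w,x,y,z=o['tool_rot'];Rm=R.from_quat([x,y,z,w]).as_matrix();print(Rm.round(3))
for t in [(.5515,-.056),(.5525,-.056)]: print(Rm.T@(np.array([*t,.186])-o['eef_pos']))
W=cloud(d,E,k)
m=(abs(W[...,2]-.2095)<.003)&(np.hypot(W[...,0]-.5515,W[...,1]+.056)<.03)
q=W[m]; print(len(q)); 
if len(q)>20: print(cv2.minEnclosingCircle(q[:,:2].astype(np.float32)),q.mean(0))
# barrel top
E
```

```text
t: 1.9
eef_pos: [0.5614, -0.0519, 0.2874]
tool_rot: [-0.0, -0.001, 1.0, 0.0]
contact_force: [-0.6, 0.8, -0.4]
gripper_width: 1.002
t: 2.9
eef_pos: [0.5613, -0.052, 0.2874]
tool_rot: [-0.0, -0.572, 0.821, 0.0]
contact_force: [-1.0, -0.1, 0.5]
gripper_width: 1.0
[ 0.26391361  0.25681582 -0.34184071  1.72139185  0.09200867  1.17959171
  2.68374983] [ 0.56132961 -0.05200895  0.28745365]
[[-0.348 -0.938 -0.   ]
 [-0.938  0.348  0.   ]
 [-0.     0.    -1.   ]]
[0.00716078 0.00777907 0.10145739]
[0.00681309 0.00684146 0.10145693]
821
((0.5510583519935608, -0.05288402736186981), 0.014171052724123001) [ 0.55082126 -0.05338508  0.2092595 ]
```

View pics/wrist1.png

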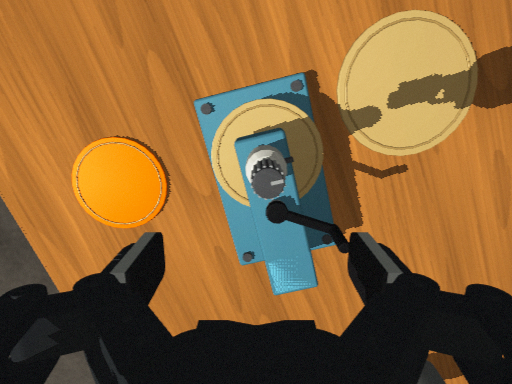

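The wrist view shows the cap top at (268,183) with a light mark at (277,183), the pointer at (289,160) and the lever post at about (348,245). I'll take the axis as (0.5515, -0.0545) and descend to TCP z = 0.186.

```bash
python3 -m crank '[[[0.0057,0.0083,0],[0,0,0],0.0854],[[0,0,0.04],[0,0,0],0.0854],[[0,0,0.04],[0,0,0],0.0854],[[0,0,0.0215],[0,0,0],0.0854],[[0,0,0],[0,0,0],0.0854],[[0,0,0],[0,0,0],0.05],[[0,0,0],[0,0,0],0.05]]' 30; python3 - <<'E'
from h import *
grab("side","2");grab("wrist","2"); crop("side","2",205,115,325,240,5)
E
```

```text
t: 3.82
eef_pos: [0.5524, -0.0545, 0.1876]
tool_rot: [0.001, -0.573, 0.819, -0.001]
contact_force: [1.0, -0.0, -0.8]
gripper_width: 0.605
```

View pics/side2_c205_115.png

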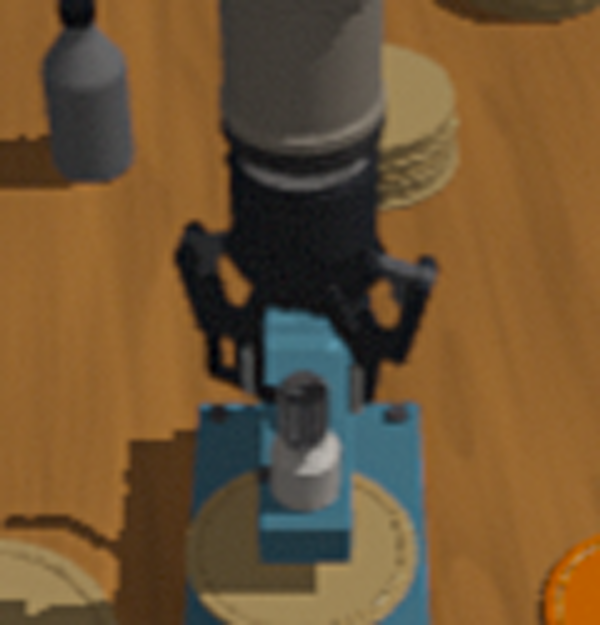

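View pics/wrist2.png

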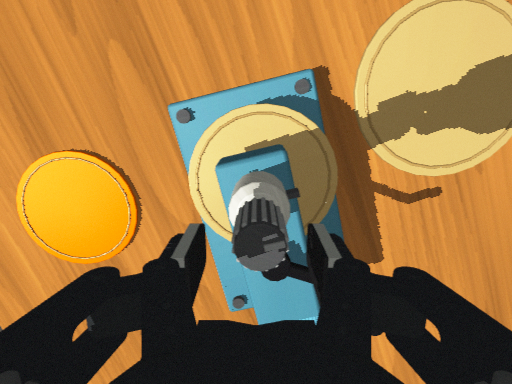

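```bash
python3 - <<'E'
from h import *
def proj(P,E,k):
    c=E[:3,:3].T@(np.array(P)-E[:3,3]); return (k[0]*c[0]/c[2]+k[2],k[1]*c[1]/c[2]+k[3]),c[2]
o=bot.get_obs(); t=o['eef_pos']; print(t, o['tool_rot'])
for n in ["side","wrist"]:
    p,d,E,k=load(n,"2"); print(n,E[:3,3])
    for nm,P in [("tcp",t),("tip",t-[0,0,.014]),("captop",(.5515,-.0545,.21)),("capmid",(.5515,-.0545,.19)),("barrel top",(.5515,-.0545,.164)),("post top",(.505,.037,.18))]:
        a,z=proj(P,E,k); print(nm,np.round(a,1),round(z,3), d[int(a[1]),int(a[0])])
    W=cloud(d,E,k)
    if n=="wrist":
        for uv in [(190,240),(325,240),(262,245),(185,260),(330,260),(260,200),(265,225)]: print(uv,W[uv[1],uv[0]])
    else:
        for uv in [(250,192),(277,192),(265,200),(248,185),(283,180)]: print(uv,W[uv[1],uv[0]])
E
```

```text
[ 0.55218025 -0.05455254  0.18722564] [ 6.92703847e-04 -5.73394845e-01  8.19278648e-01 -6.06686832e-04]
side [ 0.48060089 -0.77938642  0.95390694]
tcp [265.7 197.9] 1.057 1.0382264
tip [265.8 201.3] 1.068 1.045826
captop [265.4 192.1] 1.041 1.0418866
capmid [265.5 197.2] 1.055 1.0382264
barrel top [265.6 203.5] 1.074 1.0537128
post top [246.5 178.6] 1.123 1.0025458
(250, 192) [0.51764896 0.15437879 0.00292246]
(277, 192) [ 0.58125549 -0.07043664  0.22313826]
(265, 200) [ 0.5486544  -0.0687195   0.19397014]
(248, 185) [0.50802615 0.03250555 0.15752648]
(283, 180) [ 0.5973102  -0.06564091  0.26139441]
wrist [ 0.52918867 -0.11652746  0.34292472]
tcp [255.7 227.4] 0.168 0.14455609
tip [255.8 218.1] 0.181 0.14693989
captop [257. 246.] 0.146 0.14606756
capmid [257.  229.1] 0.165 0.14347564
barrel top [256.9 212.3] 0.19 0.1580635
post top [376.3 326.2] 0.193 0.10125312
(190, 240) [ 0.57399946 -0.07407234  0.22606603]
(325, 240) [ 0.52139067 -0.05479859  0.22586368]
(262, 245) [ 0.54928005 -0.05365635  0.20889386]
(185, 260) [ 0.57339905 -0.07253022  0.24050853]
(330, 260) [ 0.52294908 -0.05417968  0.24055553]
(260, 200) [ 0.54594298 -0.06455635  0.17431376]
(265, 225) [ 0.54446491 -0.06291095  0.20908701]
```

The wrist picture shows the cap centre at (261,246), about 4 px to the right of the finger midpoint, which is roughly 2 mm along +y of the tool. I'll shift by that and close.

```bash
python3 -m crank '[[[0,0.002,0],[0,0,0],0.05],[[0,0,0],[0,0,0],0.03],[[0,0,0],[0,0,0],0.02],[[0,0,0],[0,0,0],0.02],[[0,0,0],[0,0,0],0.02]]' 30; python3 - <<'E'
from h import *
for i in range(1):
    grab("wrist","3");o=bot.get_obs();print(o['eef_pos'],o['contact_force'],o['torque'],o['gripper_width']*85.4,o['q'][6])
E
```

```text
t: 4.55
eef_pos: [0.5503, -0.054, 0.1866]
tool_rot: [0.0, -0.573, 0.819, -0.0]
contact_force: [1.2, -1.1, 3.0]
gripper_width: 0.285
[ 0.55027475 -0.05394574  0.18656913] [ 1.09497967 -0.79176349  2.75068191] [-0.18388294 -0.33262883 -0.02078268] 24.38943936522201 2.6571541418550355
```

View pics/wrist3.png

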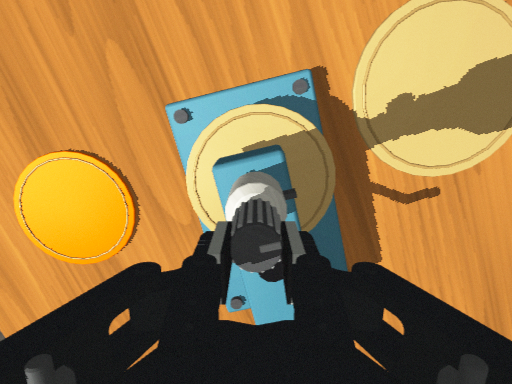

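Both pads hold the cap with low forces. I'll start the clockwise try (positive tool z), reading the torque as I go.

```bash
cat > r.sh <<'E'
python3 - <<'P'
from h import *
o=bot.get_obs();print("F",o['contact_force'].round(2),"T",o['torque'].round(3),"tau7",round(float(o['joint_torque'][6]),3),"q7",round(float(o['q'][6]),3),"w",round(float(o['gripper_width'])*85.4,1))
P
E
python3 -m crank '[[[0,0,0],[0,0,5],0.02],[[0,0,0],[0,0,5],0.02],[[0,0,0],[0,0,5],0.02]]' 30; bash r.sh
python3 -m crank '[[[0,0,0],[0,0,5],0.02],[[0,0,0],[0,0,5],0.02]]' 30; bash r.sh
python3 -m crank '[[[0,0,0],[0,0,5],0.02],[[0,0,0],[0,0,5],0.02]]' 30; bash r.sh
python3 -m crank '[[[0,0,0],[0,0,5],0.02],[[0,0,0],[0,0,5],0.02]]' 30; bash r.sh
python3 -c "
from h import *
grab('wrist','4')"
```

```text
t: 4.97
eef_pos: [0.55, -0.0538, 0.1866]
tool_rot: [0.0, -0.461, 0.888, -0.0]
contact_force: [0.6, -0.5, 3.3]
gripper_width: 0.283
F [ 0.65 -0.52  3.31] T [-0.119 -0.12   0.077] tau7 0.787 q7 2.411 w 24.1
t: 5.22
eef_pos: [0.5499, -0.0537, 0.1866]
tool_rot: [0.0, -0.381, 0.924, -0.0]
contact_force: [-0.2, -0.2, 5.4]
gripper_width: 0.286
F [-0.24 -0.2   5.36] T [-0.072 -0.04   0.104] tau7 0.773 q7 2.248 w 24.4
t: 5.48
eef_pos: [0.5498, -0.0535, 0.1865]
tool_rot: [0.0, -0.3, 0.954, 0.0]
contact_force: [-0.6, -0.8, 3.2]
gripper_width: 0.285
F [-0.61 -0.8   3.22] T [0.065 0.013 0.113] tau7 0.766 q7 2.085 w 24.3
t: 5.72
eef_pos: [0.5497, -0.0534, 0.1865]
tool_rot: [0.0, -0.215, 0.977, 0.0]
contact_force: [-0.0, 1.0, 4.6]
gripper_width: 0.283
F [-0.03  1.03  4.65] T [0.11  0.069 0.093] tau7 0.765 q7 1.921 w 24.2
```

View pics/wrist4.png

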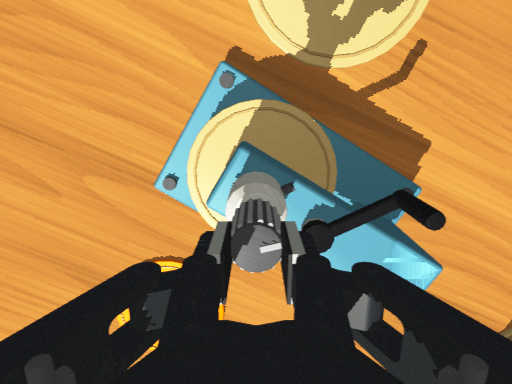

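The mark at (270,248) moves with the gripper. The barrel pointer at (288,187) lags slightly and the torque reads about 0.1, which suggests the clamp is tight. I'll turn a bit more and compare the pointer.

```bash

python3 -m crank '[[[0,0,0],[0,0,5],0.02],[[0,0,0],[0,0,5],0.02],[[0,0,0],[0,0,5],0.02]]' 30; bash r.sh
python3 -m crank '[[[0,0,0],[0,0,5],0.02],[[0,0,0],[0,0,5],0.02]]' 30; bash r.sh
python3 -c "
from h import *
import cv2
grab('wrist','5')
ims=[load('wrist',t)[0][150:280,200:350,::-1] for t in '345']
cv2.imwrite('pics/cmp.png',np.hstack([cv2.resize(i,None,fx=1.75,fy=1.75,interpolation=cv2.INTER_CUBIC) for i in ims]))"
```

```text
t: 6.15
eef_pos: [0.5497, -0.0531, 0.1866]
tool_rot: [0.0, -0.087, 0.996, 0.0]
contact_force: [-0.3, 1.5, 5.0]
gripper_width: 0.282
F [-0.33  1.53  4.96] T [0.32  0.147 0.108] tau7 0.765 q7 1.678 w 24.1
t: 6.4
eef_pos: [0.5497, -0.0529, 0.1865]
tool_rot: [0.0, 0.0, 1.0, 0.0]
contact_force: [-0.2, 2.2, 4.9]
gripper_width: 0.281
F [-0.22  2.23  4.88] T [0.337 0.126 0.09 ] tau7 0.765 q7 1.514 w 24.0
```

View pics/cmp.png

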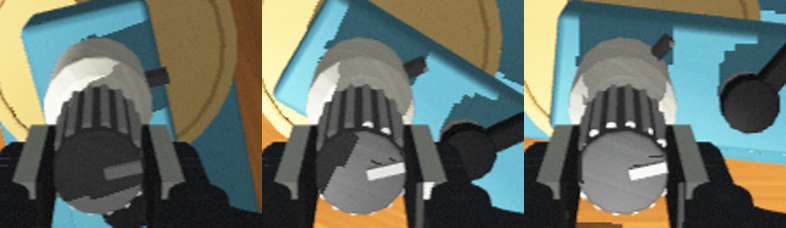

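In the three-panel picture, the cap mark stays fixed to the gripper. The barrel pointer lags about 30° and then 50° after 45° and 70° of turn. The barrel has therefore stopped after about 20°, well before the 1.5 rad needed to reach the blank, so the clamp is tight. I'll release, rise and locate the lever.

```bash

python3 -m crank '[[[0,0,0],[0,0,0],0.06],[[0,0,0],[0,0,0],0.06],[[0,0,0],[0,0,0],0.06],[[0,0,-0.03],[0,0,0],0.06],[[0,0,-0.03],[0,0,0],0.02],[[0,0,-0.03],[0,0,0],0.0],[[0,0,-0.02],[0,0,0],0.0],[[0,0,0],[0,0,0],0.0]]' 30; bash r.sh
python3 - <<'E'
from h import *
p,d,E,k=grab("wrist","6"); W=cloud(d,E,k)
g=p.astype(int).max(-1)
ax=np.array([.5497,-.0535]); pv=ax+.052*np.array([.12,.993]); print(pv)
r=np.hypot(W[...,0]-pv[0],W[...,1]-pv[1])
m=(g<70)&(r<.085)&(W[...,2]>.128)&(W[...,2]<.19)
for a,b in [(.13,.145),(.145,.16),(.16,.175),(.175,.183)]:
    q=W[m&(W[...,2]>a)&(W[...,2]<b)&(r>.035)]
    if len(q): 
        c=np.median(q[:,:2],0);print(a,len(q),c,q.min(0),q.max(0),np.degrees(np.arctan2(*(c-pv)[::-1])),np.hypot(*(c-pv)))
q=W[(g<70)&(r<.03)&(abs(W[...,2]-.141)<.003)]; print("hub/arm",len(q),np.median(q,0))
q=W[(g<70)&(r>.01)&(r<.06)&(abs(W[...,2]-.141)<.003)]; v=np.median(q[:,:2],0)-pv; print(np.degrees(np.arctan2(v[1],v[0])))
print(bot.get_obs()['eef_pos'])
E
```

```text
t: 7.45
eef_pos: [0.5506, -0.0539, 0.2975]
tool_rot: [0.002, -0.0, 1.0, -0.0]
contact_force: [0.4, -0.2, -0.6]
gripper_width: -0.003
F [ 0.4  -0.15 -0.55] T [ 0.007 -0.031 -0.058] tau7 0.015 q7 1.532 w -0.3
[ 0.55594  -0.001864]
0.13 331 [0.51877986 0.02740857] [ 0.49969692 -0.0409816   0.13283671] [0.53570882 0.03943097 0.14446644] 141.77103981099827 0.047304964611202156
0.145 56 [0.50402606 0.03419682] [0.49975982 0.0329258  0.14545927] [0.51099923 0.04023253 0.15943631] 145.21511741715685 0.06320949008935692
0.16 72 [0.50454701 0.03410643] [ 0.49982786 -0.05817953  0.1602981 ] [0.53904214 0.03990728 0.17465   ] 145.01146958070365 0.06273046374998467
0.175 170 [0.50636344 0.03750035] [ 0.50037608 -0.06259136  0.17515385] [0.54229551 0.04443746 0.18253184] 141.55002998179253 0.06330393128462426
hub/arm 518 [0.55166284 0.00237234 0.13986773]
142.15230404896113
[ 0.54974443 -0.05390659  0.29610576]
```

View pics/wrist6.png

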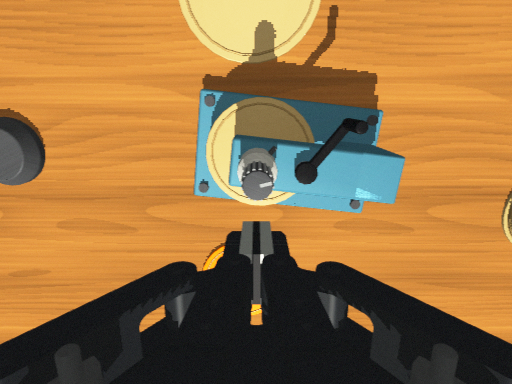

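The wrist view shows the lever hub at (306,173) and the post top at (362,127), which gives the post at about (0.505, 0.038), 65 mm from the pivot at 142°. I'll push it anticlockwise with closed fingers, starting from the clockwise side.

```bash

python3 -m crank '[[[0.0086,0.039,0],[0,0,0],0],[[0.0086,0.039,0],[0,0,0],0],[[0.008,0.039,0],[0,0,0],0],[[0,0,0],[0,0,10.7],0],[[0,0,0],[0,0,10.7],0],[[0,0,0],[0,0,10.7],0],[[0,0,0],[0,0,10.7],0],[[0,0,0],[0,0,10.7],0],[[0,0,0],[0,0,10.7],0]]' 30
python3 -m crank '[[[0,0,0],[0,0,10.7],0],[[0,0,0],[0,0,10.7],0],[[0,0,0],[0,0,10.7],0],[[0,0,0],[0,0,10.7],0],[[0,0,0],[0,0,10.7],0],[[0,0,0],[0,0,10.7],0],[[0,0,0],[0,0,0],0]]' 30; bash r.sh
python3 - <<'E'
from h import *
from scipy.spatial.transform import Rotation as R
o=bot.get_obs(); w,x,y,z=o['tool_rot'];Rm=R.from_quat([x,y,z,w]).as_matrix();print(o['eef_pos'],Rm.round(3), np.degrees(np.arctan2(Rm[1,0],Rm[0,0])))
print(Rm.T@(np.array([.5245,.0632,.168])-o['eef_pos']))
grab("wrist","7")
E
```

```text
t: 8.62
eef_pos: [0.5237, 0.063, 0.2944]
tool_rot: [-0.001, 0.534, 0.846, -0.001]
contact_force: [-0.4, 0.0, -0.9]
gripper_width: -0.0
t: 9.5
eef_pos: [0.5238, 0.0631, 0.2947]
tool_rot: [-0.0, 0.9, 0.436, -0.001]
contact_force: [-0.1, 0.6, -0.6]
gripper_width: -0.0
F [-0.12  0.59 -0.59] T [ 0.049  0.048 -0.007] tau7 -1.06 q7 -0.901 w -0.0
[0.52379191 0.06305071 0.29474979] [[ 0.62   0.785 -0.002]
 [ 0.785 -0.62  -0.001]
 [-0.002 -0.001 -1.   ]] 51.70414234674618
[0.00080534 0.00063984 0.12674768]
```

View pics/wrist7.png

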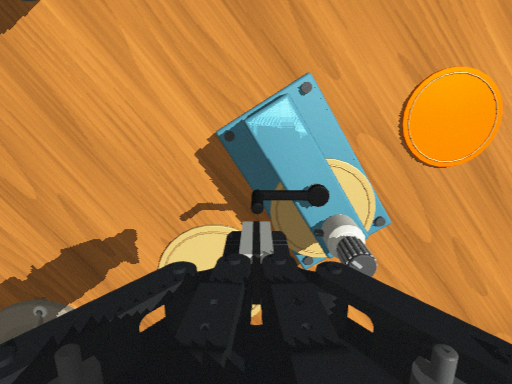

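```bash
python3 - <<'E'
from h import *
p,d,E,k=load("wrist","7")
for P in [(.505,.038,.18),(.5245,.0632,.154),(.5245,.0632,.18),(.556,-.002,.141)]:
    c=E[:3,:3].T@(np.array(P)-E[:3,3]); print(P,k[0]*c[0]/c[2]+k[2],k[1]*c[1]/c[2]+k[3])
E
```

```text
(0.505, 0.038, 0.18) 257.33026422212004 210.41266176868066
(0.5245, 0.0632, 0.154) 256.96878097437536 170.97940555140246
(0.5245, 0.0632, 0.18) 257.0079837377168 177.2326753287048
(0.556, -0.002, 0.141) 318.6669383311887 197.59771782811492
```

The projections match: the post top is at (258,208) in the image against (257,210) predicted. The descent point is clear of it, so I'll go down.

```bash

python3 -m crank '[[[0,0,0.045],[0,0,0],0],[[0,0,0.045],[0,0,0],0],[[0,0,0.0365],[0,0,0],0],[[0,0,0],[0,0,0],0]]' 30; bash r.sh
python3 -c "
from h import *
grab('wrist','8');grab('side','8');crop('side','8',205,100,325,220,5)"
```

```text
t: 10.05
eef_pos: [0.5221, 0.0626, 0.1669]
tool_rot: [-0.001, 0.9, 0.437, -0.003]
contact_force: [-0.7, -0.2, 1.0]
gripper_width: -0.004
F [-0.67 -0.18  1.01] T [0.017 0.027 0.013] tau7 0.029 q7 -0.896 w -0.4
```

View pics/wrist8.png

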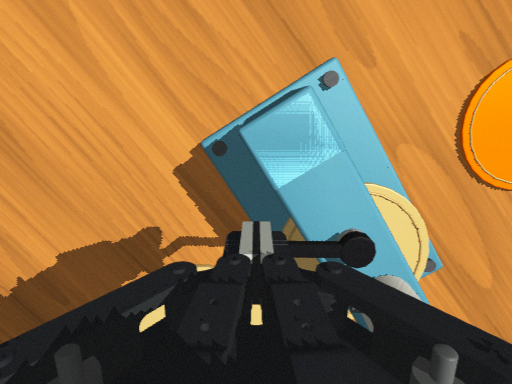

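View pics/side8_c205_100.png

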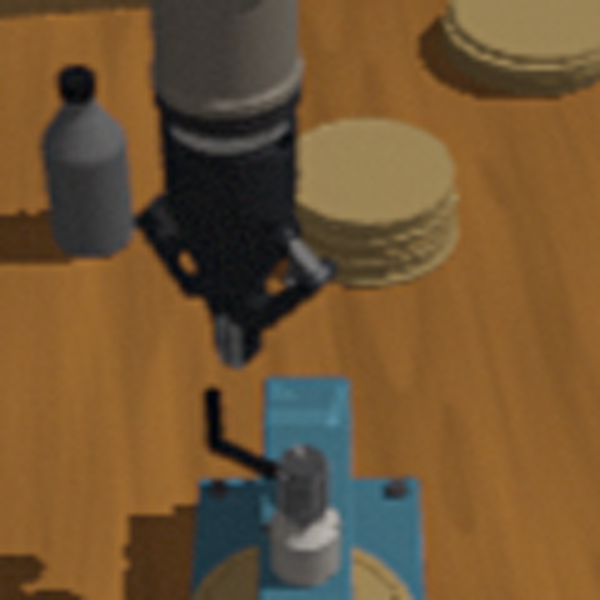

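The closed fingers, at (255,230) in the wrist view, stand clear behind the post. I'll make contact, then sweep on an arc about the pivot while watching the force.

```bash

python3 -m crank '[[[-0.006,0,0],[0,0,0],0],[[-0.005,0,0],[0,0,0],0],[[0,0,0],[0,0,0],0]]' 30|sed -n 2,4p; bash r.sh
python3 -m crank '[[[-0.003,0,0],[0,0,0],0]]' 30|sed -n 2,4p; bash r.sh
python3 -m crank '[[[-0.0035,-0.001,0],[0,0,-3],0],[[0,0,0],[0,0,0],0]]' 30|sed -n 2,4p; bash r.sh
python3 -m crank '[[[-0.0035,-0.001,0],[0,0,-3],0],[[0,0,0],[0,0,0],0]]' 30|sed -n 2,4p; bash r.sh
```

```text
eef_pos: [0.5177, 0.054, 0.1705]
tool_rot: [0.0, 0.9, 0.435, 0.001]
contact_force: [0.1, 0.1, 0.4]
F [0.1  0.07 0.39] T [-0.013  0.035 -0.014] tau7 0.042 q7 -0.885 w -0.3
eef_pos: [0.516, 0.0524, 0.1701]
tool_rot: [0.0, 0.9, 0.435, 0.0]
contact_force: [0.8, 0.2, -0.2]
F [ 0.76  0.18 -0.19] T [-0.036 -0.006  0.007] tau7 -0.058 q7 -0.882 w 0.1
eef_pos: [0.5127, 0.0499, 0.1697]
tool_rot: [-0.0, 0.889, 0.458, -0.0]
contact_force: [0.4, 0.8, -0.1]
F [ 0.36  0.76 -0.05] T [ 0.01  -0.049 -0.048] tau7 0.288 q7 -0.83 w -0.0
eef_pos: [0.51, 0.0478, 0.1697]
tool_rot: [-0.0, 0.877, 0.481, 0.0]
contact_force: [-0.1, 0.5, 0.3]
F [-0.08  0.49  0.27] T [ 0.047 -0.023 -0.015] tau7 0.282 q7 -0.778 w 0.3
```

```bash

for i in 1; do :; done
python3 -m crank '[[[-0.0035,-0.001,0],[0,0,-3],0],[[0,0,0],[0,0,0],0]]' 30|sed -n 2,4p; bash r.sh
python3 -m crank '[[[-0.0035,-0.001,0],[0,0,-3],0],[[0,0,0],[0,0,0],0]]' 30|sed -n 2,4p; bash r.sh
python3 -c "
from h import *
grab('side','9');crop('side','9',205,100,325,220,5)"
```

```text
eef_pos: [0.5073, 0.0454, 0.1697]
tool_rot: [-0.0, 0.864, 0.504, 0.0]
contact_force: [-0.3, 0.3, -0.2]
F [-0.33  0.3  -0.17] T [ 0.03  -0.001  0.031] tau7 0.281 q7 -0.726 w -0.2
eef_pos: [0.5048, 0.0429, 0.1697]
tool_rot: [0.0, 0.85, 0.526, 0.0]
contact_force: [0.6, -0.2, 0.6]
F [ 0.56 -0.21  0.59] T [ 0.015  0.062 -0.016] tau7 0.281 q7 -0.672 w -0.3
```

View pics/side9_c205_100.png

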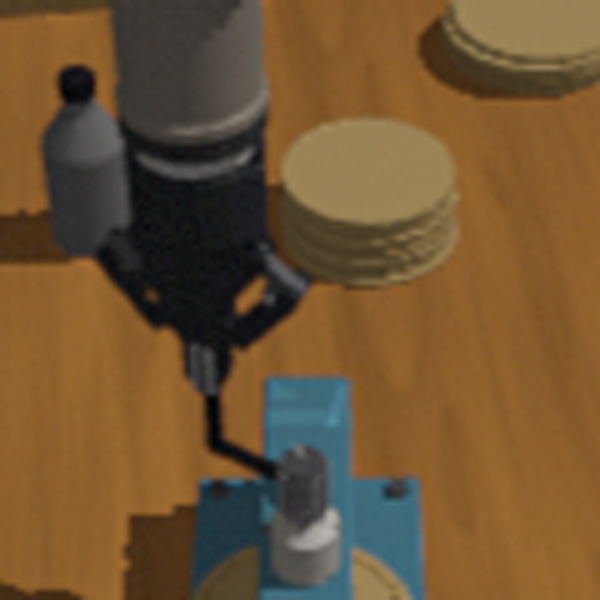

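```bash
python3 - <<'E'
from h import *
p,d,E,k=load("side","9")
for P in [(.505,.038,.18),(.505,.038,.135),(.5048,.0429,.156),(.5048,.0429,.17),(.5048,.0429,.20)]:
    c=E[:3,:3].T@(np.array(P)-E[:3,3]); print(P,k[0]*c[0]/c[2]+k[2],k[1]*c[1]/c[2]+k[3],c[2])
W=cloud(d,E,k)
for v in range(164,188,2): print(v,[ (W[v,u]*1000).round().tolist() for u in (244,246,248)])
E
```

```text
(0.505, 0.038, 0.18) 246.50743113333198 178.36969731027816 1.1236901709458607
(0.505, 0.038, 0.135) 247.19279479783833 189.10520309722662 1.1562615176933435
(0.5048, 0.0429, 0.156) 246.69071223339435 183.0457698360219 1.1444205895638278
(0.5048, 0.0429, 0.17) 246.47499461369284 179.68290537854674 1.134287281686833
(0.5048, 0.0429, 0.2) 245.99951055048146 172.27049067416556 1.1125730505218445
164 [[501.0, 43.0, 233.0], [506.0, 22.0, 250.0], [511.0, 20.0, 251.0]]
166 [[500.0, 37.0, 230.0], [505.0, 28.0, 238.0], [511.0, 23.0, 242.0]]
168 [[500.0, 36.0, 224.0], [505.0, 28.0, 230.0], [511.0, 24.0, 233.0]]
170 [[499.0, 32.0, 219.0], [505.0, 32.0, 219.0], [511.0, 32.0, 218.0]]
172 [[499.0, 33.0, 211.0], [504.0, 30.0, 213.0], [510.0, 33.0, 210.0]]
174 [[498.0, 36.0, 200.0], [504.0, 32.0, 204.0], [510.0, 33.0, 202.0]]
176 [[498.0, 32.0, 196.0], [504.0, 32.0, 195.0], [510.0, 33.0, 194.0]]
178 [[498.0, 33.0, 187.0], [503.0, 32.0, 187.0], [510.0, 39.0, 180.0]]
180 [[501.0, 219.0, 1.0], [503.0, 34.0, 177.0], [509.0, 33.0, 177.0]]
182 [[500.0, 210.0, 0.0], [503.0, 36.0, 168.0], [509.0, 32.0, 171.0]]
184 [[500.0, 199.0, 1.0], [502.0, 34.0, 161.0], [508.0, 34.0, 160.0]]
186 [[499.0, 187.0, 3.0], [502.0, 34.0, 153.0], [508.0, 35.0, 151.0]]
```

```bash
python3 - <<'E'
from h import *
p,d,E,k=grab("wrist","10"); p2=grab("scene","10")
crop("scene","10",170,110,300,220,6)
E
```

```text
(no output)
```

View pics/wrist10.png

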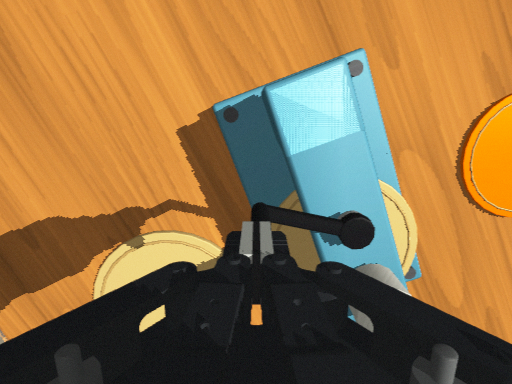

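View pics/scene10_c170_110.png

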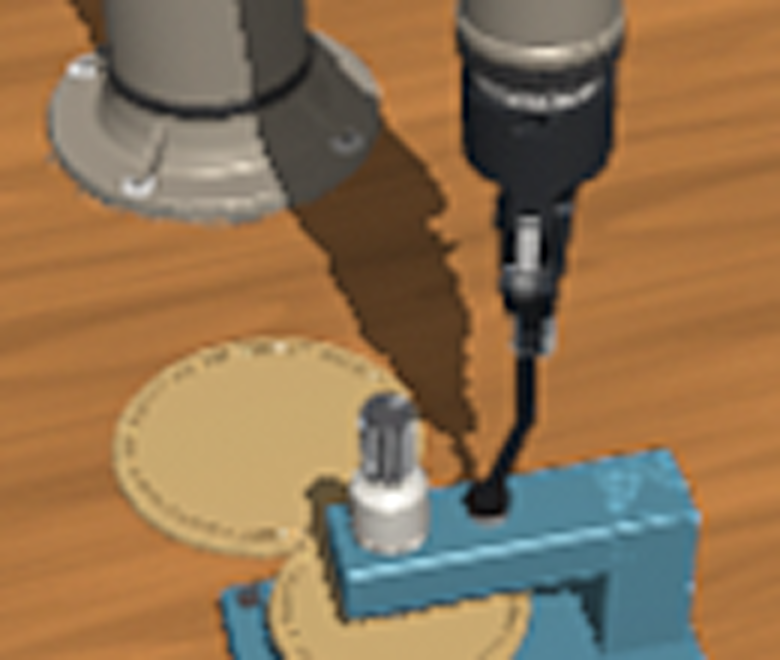

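```bash
python3 - <<'E'
from h import *
p,d,E,k=load("wrist","10"); W=cloud(d,E,k)
for v in range(200,262,4): print(v,[ (W[v,u]*1000).round().tolist() for u in (246,258,268)])
p,d,E,k=load("wrist","3"); W=cloud(d,E,k); print("w3")
for v in range(215,275,5): print(v,[ (W[v,u]*1000).round().tolist() for u in (212,222,258,294,303)])
E
```

```text
200 [[478.0, 14.0, 0.0], [493.0, 16.0, 27.0], [502.0, 11.0, 28.0]]
204 [[475.0, 9.0, -0.0], [507.0, 45.0, 138.0], [500.0, 7.0, 27.0]]
208 [[473.0, 5.0, -1.0], [507.0, 45.0, 144.0], [512.0, 40.0, 139.0]]
212 [[471.0, 1.0, -2.0], [507.0, 45.0, 152.0], [511.0, 39.0, 143.0]]
216 [[469.0, -3.0, -1.0], [507.0, 45.0, 159.0], [511.0, 40.0, 152.0]]
220 [[466.0, -8.0, -2.0], [507.0, 45.0, 165.0], [511.0, 41.0, 160.0]]
224 [[506.0, 55.0, 191.0], [510.0, 52.0, 190.0], [515.0, 51.0, 192.0]]
228 [[505.0, 55.0, 195.0], [511.0, 53.0, 196.0], [515.0, 51.0, 196.0]]
232 [[506.0, 55.0, 200.0], [510.0, 52.0, 199.0], [514.0, 50.0, 199.0]]
236 [[506.0, 55.0, 205.0], [510.0, 52.0, 203.0], [514.0, 50.0, 203.0]]
240 [[506.0, 55.0, 208.0], [510.0, 53.0, 208.0], [514.0, 51.0, 208.0]]
244 [[506.0, 55.0, 212.0], [510.0, 52.0, 211.0], [514.0, 51.0, 211.0]]
248 [[506.0, 55.0, 216.0], [510.0, 53.0, 215.0], [514.0, 51.0, 215.0]]
252 [[506.0, 55.0, 220.0], [510.0, 52.0, 218.0], [514.0, 51.0, 218.0]]
256 [[507.0, 55.0, 223.0], [510.0, 52.0, 221.0], [514.0, 52.0, 223.0]]
260 [[507.0, 56.0, 227.0], [509.0, 51.0, 221.0], 
[... 742 characters left out ...]
-71.0, 231.0], [559.0, -69.0, 230.0], [549.0, -54.0, 209.0], [532.0, -59.0, 229.0], [529.0, -53.0, 221.0]]
250 [[nan, nan, nan], [558.0, -69.0, 235.0], [550.0, -52.0, 209.0], [532.0, -59.0, 234.0], [529.0, -58.0, 234.0]]
255 [[562.0, -69.0, 237.0], [558.0, -68.0, 238.0], [551.0, -50.0, 210.0], [533.0, -59.0, 237.0], [530.0, -59.0, 240.0]]
260 [[561.0, -71.0, 244.0], [559.0, -66.0, 238.0], [552.0, -47.0, 209.0], [534.0, -57.0, 237.0], [530.0, -60.0, 244.0]]
265 [[560.0, -70.0, 247.0], [560.0, -64.0, 237.0], [552.0, -45.0, 210.0], [534.0, -55.0, 238.0], [531.0, -59.0, 247.0]]
270 [[560.0, -70.0, 249.0], [561.0, -62.0, 237.0], [553.0, -42.0, 209.0], [535.0, -55.0, 241.0], [531.0, -60.0, 252.0]]
```

The depth images show the shut fingertips at z ≈ 0.188 while the TCP reads 0.170, so the tips are about 18 mm behind the reported TCP, not 14 mm ahead of it. The fingers passed just over the post top without touching, and the cap was gripped only near its top. I'll go by the measured tips: back off, then lower by 38 mm.

```bash

python3 -m crank '[[[0.028,0,0],[0,0,0],0],[[0,0,0],[0,0,10.7],0],[[0,0,0],[0,0,0],0],[[0,0,0.018],[0,0,0],0],[[0,0,0],[0,0,0],0]]' 30; bash r.sh
cat > tip.py <<'E'
from h import *
import sys
from scipy.spatial.transform import Rotation as R
def tips(tag):
    o=bot.get_obs(); p,d,E,k=grab("wrist",tag); W=cloud(d,E,k)
    w,x,y,z=o['tool_rot'];Rm=R.from_quat([x,y,z,w]).as_matrix(); L=(W-o['eef_pos'])@Rm
    m=(abs(L[...,0]-.008)<.012)&(abs(L[...,1])<.06)&(L[...,2]>-.06)&(L[...,2]<.02)
    q=L[m]; print("eef",o['eef_pos'].round(4),"tip max local z (pct 99.5)",np.percentile(q[:,2],[90,99,99.9]).round(4),"x ang",np.degrees(np.arctan2(Rm[1,0],Rm[0,0])).round(1))
    return W,L,o,Rm
if __name__=="__main__": tips(sys.argv[1])
E
python3 tip.py 11; python3 -c "
from h import *
grab('side','11');crop('side','11',205,100,325,220,5)"
```

```text
t: 12.42
eef_pos: [0.5161, 0.0674, 0.1508]
tool_rot: [-0.0, 0.895, 0.446, -0.001]
contact_force: [0.8, -0.1, 0.6]
gripper_width: 0.001
F [ 0.79 -0.15  0.55] T [ 0.016  0.031 -0.027] tau7 0.021 q7 -0.889 w 0.1
eef [0.5161 0.0674 0.1508] tip max local z (pct 99.5) [-0.0251 -0.0182 -0.0167] x ang 53.0
```

View pics/side11_c205_100.png

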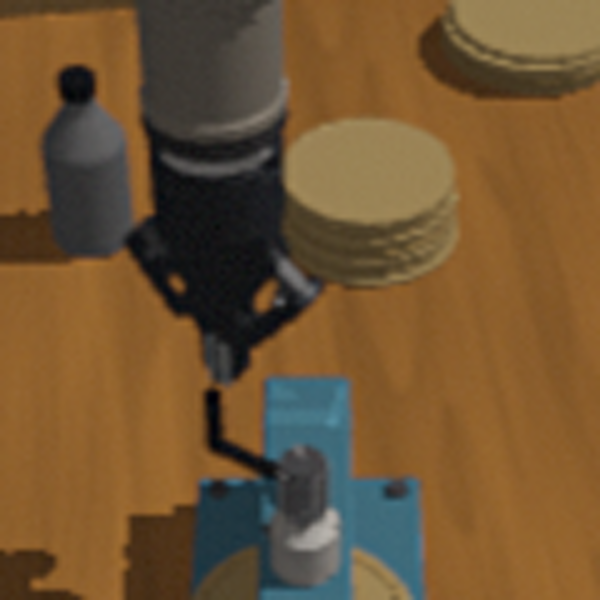

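The tips are now at about z = 0.168 and clear of the post. I'll go down 16 mm more and sweep.

```bash

python3 -m crank '[[[0,0,0.016],[0,0,0],0],[[0,0,0],[0,0,0],0],[[-0.008,-0.001,0],[0,0,0],0],[[-0.005,0,0],[0,0,0],0],[[0,0,0],[0,0,0],0]]' 30|sed -n 2,4p; bash r.sh
python3 -m crank '[[[-0.0035,-0.001,0],[0,0,-3],0],[[0,0,0],[0,0,0],0]]' 30|sed -n 2,4p; bash r.sh
python3 -m crank '[[[-0.0035,-0.001,0],[0,0,-3],0],[[0,0,0],[0,0,0],0]]' 30|sed -n 2,4p; bash r.sh
python3 -m crank '[[[-0.0035,-0.001,0],[0,0,-3],0],[[0,0,0],[0,0,0],0]]' 30|sed -n 2,4p; bash r.sh
```

```text
eef_pos: [0.5084, 0.0577, 0.136]
tool_rot: [0.0, 0.895, 0.445, 0.0]
contact_force: [-0.4, 0.7, 0.2]
F [-0.42  0.66  0.24] T [-0.003 -0.     0.036] tau7 0.041 q7 -0.876 w 0.3
eef_pos: [0.5064, 0.0569, 0.1363]
tool_rot: [-0.0, 0.883, 0.469, 0.001]
contact_force: [2.2, 3.3, 0.9]
F [2.21 3.34 0.86] T [ 0.624 -0.316  0.055] tau7 0.261 q7 -0.825 w 0.1
eef_pos: [0.504, 0.0556, 0.1364]
tool_rot: [-0.0, 0.871, 0.492, 0.002]
contact_force: [1.4, 6.3, 1.2]
F [1.4  6.26 1.15] T [ 1.215 -0.434  0.031] tau7 0.189 q7 -0.774 w 0.1
eef_pos: [0.5012, 0.0537, 0.1364]
tool_rot: [-0.001, 0.857, 0.515, 0.002]
contact_force: [1.0, 7.5, 1.4]
F [0.98 7.49 1.36] T [ 1.434 -0.241  0.045] tau7 0.194 q7 -0.722 w 0.2
```

```bash

python3 -m crank '[[[-0.0035,-0.001,0],[0,0,-3],0],[[0,0,0],[0,0,0],0]]' 30|sed -n 2,4p; bash r.sh
python3 tip.py 12;python3 -c "
from h import *
grab('side','12');crop('side','12',205,100,325,220,5)"
```

```text
eef_pos: [0.4986, 0.0511, 0.1364]
tool_rot: [-0.001, 0.844, 0.537, 0.002]
contact_force: [0.7, 8.0, 1.6]
F [0.72 8.01 1.57] T [ 1.499 -0.254  0.045] tau7 0.195 q7 -0.669 w -0.1
eef [0.4986 0.0511 0.1364] tip max local z (pct 99.5) [0.0128 0.0155 0.0187] x ang 65.0
```

View pics/side12_c205_100.png

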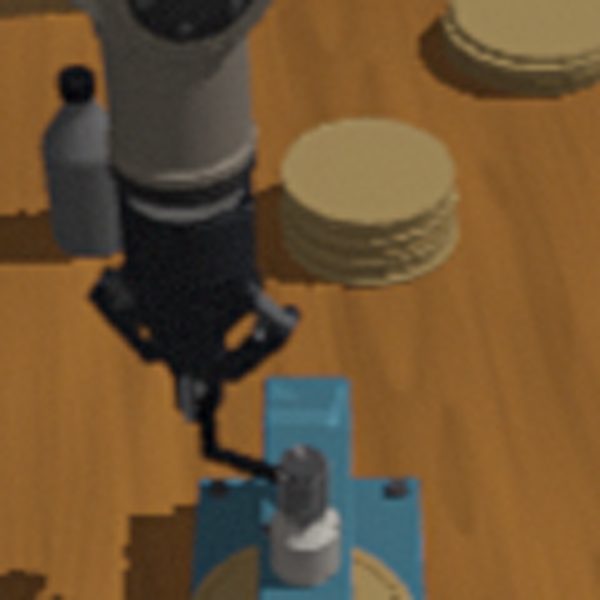

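View pics/wrist12.png

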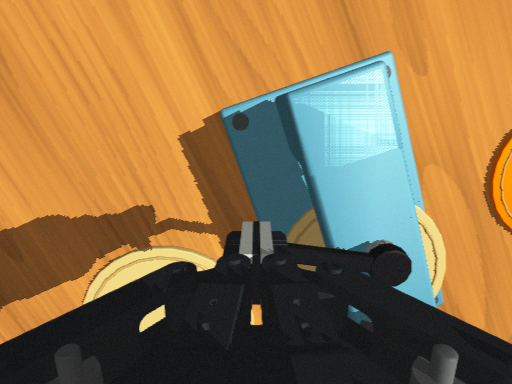

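The side view shows the lever elbow at (208,453), moved from (215,443), so the lever is turning. I'll continue, drifting the fingers slightly inward so that the post stays centred on them.

```bash

python3 -m crank '[[[-0.0045,0.001,0],[0,0,-3.5],0],[[0,0,0],[0,0,0],0]]' 30|sed -n 2,2p; bash r.sh
python3 -m crank '[[[-0.0045,0.001,0],[0,0,-3.5],0],[[0,0,0],[0,0,0],0]]' 30|sed -n 2,2p; bash r.sh
python3 -m crank '[[[-0.0045,0.001,0],[0,0,-3.5],0],[[0,0,0],[0,0,0],0]]' 30|sed -n 2,2p; bash r.sh
python3 -c "
from h import *
grab('side','13');crop('side','13',205,100,325,220,5)"
```

```text
eef_pos: [0.4958, 0.0475, 0.1361]
F [-4.87  9.6   5.46] T [ 1.996  0.909 -0.029] tau7 0.303 q7 -0.603 w 0.2
eef_pos: [0.4931, 0.0437, 0.1358]
F [-9.82 12.95  9.77] T [ 2.486  2.055 -0.064] tau7 0.355 q7 -0.538 w -0.1
eef_pos: [0.4907, 0.0386, 0.1351]
F [-10.77   8.84   5.1 ] T [ 1.839  2.229 -0.107] tau7 0.382 q7 -0.471 w 0.0
```

View pics/side13_c205_100.png

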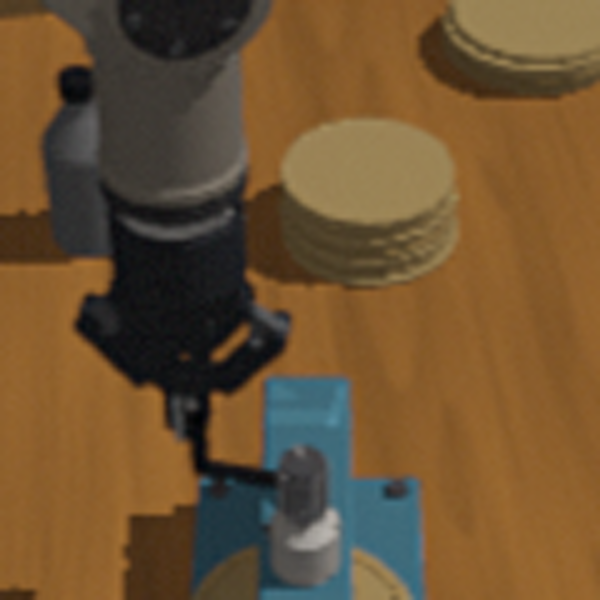

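The lever is turning (elbow now at (200,468)), but the post rides on the inner corner of the fingers. I'll back off, shift inward 9 mm and push again.

```bash

python3 -m crank '[[[0.010,0,0],[0,0,0],0],[[0,0.009,0],[0,0,0],0],[[0,0,0],[0,0,0],0]]' 30|sed -n 2,2p; bash r.sh
python3 -m crank '[[[-0.006,0,0],[0,0,0],0],[[0,0,0],[0,0,0],0]]' 30|sed -n 2,2p; bash r.sh
python3 -m crank '[[[-0.004,-0.001,0],[0,0,-3.5],0],[[0,0,0],[0,0,0],0]]' 30|sed -n 2,2p; bash r.sh
python3 -m crank '[[[-0.004,-0.001,0],[0,0,-3.5],0],[[0,0,0],[0,0,0],0]]' 30|sed -n 2,2p; bash r.sh
python3 -c "
from h import *
grab('side','14');crop('side','14',205,100,325,220,5)"
```

```text
eef_pos: [0.508, 0.0417, 0.1359]
F [ 0.53 -0.5   0.14] T [-0.06   0.014 -0.005] tau7 0.035 q7 -0.482 w -0.1
eef_pos: [0.5048, 0.0354, 0.1356]
F [-0.07  0.36 -0.09] T [0.062 0.054 0.009] tau7 0.063 q7 -0.47 w -0.1
eef_pos: [0.5031, 0.0328, 0.1358]
F [0.14 0.3  0.68] T [ 0.075 -0.007  0.033] tau7 0.348 q7 -0.407 w 0.2
eef_pos: [0.5012, 0.0293, 0.1357]
F [-1.44  1.36  0.49] T [ 0.306  0.069 -0.01 ] tau7 0.353 q7 -0.345 w 0.3
```

View pics/side14_c205_100.png

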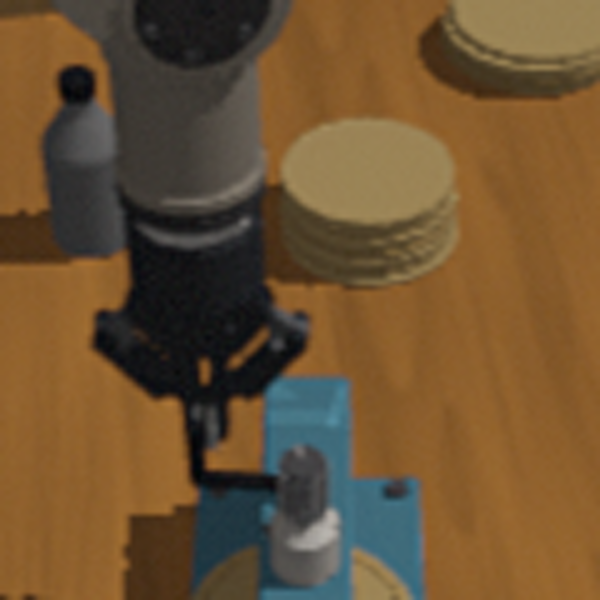

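```bash
cat > ang.py <<'E'
from h import *
import sys
p,d,E,k=load("side",sys.argv[1]); u,v=float(sys.argv[2])/5+205,float(sys.argv[3])/5+100; z=float(sys.argv[4])
r=E[:3,:3]@np.array([(u-k[2])/k[0],(v-k[3])/k[1],1]); P=E[:3,3]+r*(z-E[2,3])/r[2]
v=P[:2]-[.556,-.002]; print(P.round(4),np.degrees(np.arctan2(v[1],v[0]))%360,np.hypot(*v))
E
python3 ang.py 14 197 480 .136; python3 ang.py 11 215 443 .136
python3 -m crank '[[[0.003,0,0],[0,0,0],0],[[0,-0.006,0],[0,0,0],0],[[-0.005,-0.001,0],[0,0,0],0],[[0,0,0],[0,0,0],0]]' 30|sed -n 2,2p; bash r.sh
python3 -m crank '[[[-0.004,-0.001,0],[0,0,-3.5],0],[[0,0,0],[0,0,0],0]]' 30|sed -n 2,2p; bash r.sh
python3 -c "
from h import *
grab('side','15');crop('side','15',205,100,325,220,5)"
```

```text
[0.4945 0.009  0.136 ] 169.85139251510813 0.06247701769167241
[0.5076 0.0389 0.136 ] 139.833581312828 0.06336970049751396
eef_pos: [0.4938, 0.0278, 0.1357]
F [ 0.01  1.17 -0.44] T [ 0.143 -0.039  0.014] tau7 0.05 q7 -0.343 w 0.2
eef_pos: [0.4926, 0.0241, 0.1357]
F [-1.04  0.23 -0.42] T [ 0.224  0.08  -0.001] tau7 0.358 q7 -0.279 w -0.1
```

View pics/side15_c205_100.png

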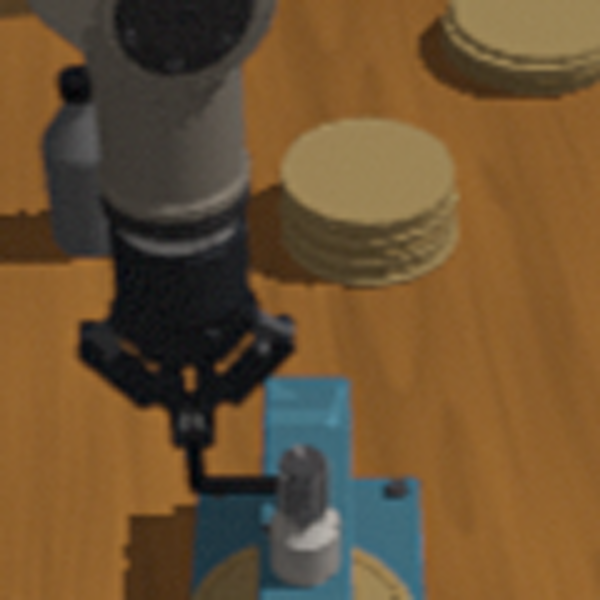

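The fingers are now centred on the post, and the lever has turned about 30°. I'll continue to the stop.

```bash

python3 -m crank '[[[-0.004,-0.0012,0],[0,0,-3.5],0],[[0,0,0],[0,0,0],0]]' 30|sed -n 2,2p; bash r.sh
python3 -m crank '[[[-0.004,-0.0012,0],[0,0,-3.5],0],[[0,0,0],[0,0,0],0]]' 30|sed -n 2,2p; bash r.sh
python3 -m crank '[[[-0.004,-0.0012,0],[0,0,-3.5],0],[[0,0,0],[0,0,0],0]]' 30|sed -n 2,2p; bash r.sh
python3 -c "
from h import *
grab('side','16');crop('side','16',205,100,325,220,5)"
```

```text
eef_pos: [0.4914, 0.0202, 0.1357]
F [ 0.2   1.26 -1.28] T [ 0.183  0.077 -0.037] tau7 0.351 q7 -0.215 w -0.1
eef_pos: [0.4902, 0.0163, 0.1357]
F [ 0.07  0.29 -0.33] T [ 0.161 -0.033 -0.046] tau7 0.344 q7 -0.151 w 0.5
eef_pos: [0.4892, 0.0122, 0.1357]
F [-1.37  0.41 -0.  ] T [ 0.173 -0.048  0.035] tau7 0.34 q7 -0.086 w -0.3
```

View pics/side16_c205_100.png

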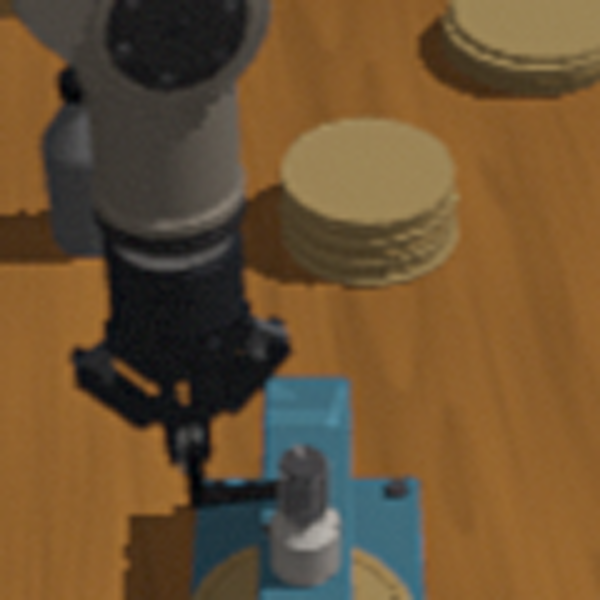

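```bash

python3 -m crank '[[[-0.004,-0.0012,0],[0,0,-3.5],0],[[0,0,0],[0,0,0],0]]' 30|sed -n 2,2p; bash r.sh
python3 -m crank '[[[-0.004,-0.0012,0],[0,0,-3.5],0],[[0,0,0],[0,0,0],0]]' 30|sed -n 2,2p; bash r.sh
python3 -m crank '[[[-0.004,-0.0012,0],[0,0,-3.5],0],[[0,0,0],[0,0,0],0]]' 30|sed -n 2,2p; bash r.sh
python3 -c "
from h import *
grab('side','17');crop('side','17',205,100,325,220,5)"
```

```text
eef_pos: [0.4884, 0.0082, 0.1357]
F [-0.09  0.19  0.02] T [ 0.137 -0.069  0.012] tau7 0.342 q7 -0.02 w 0.0
eef_pos: [0.4879, 0.004, 0.1358]
F [ 0.22  0.47 -0.61] T [ 0.145 -0.014  0.008] tau7 0.34 q7 0.046 w 0.0
eef_pos: [0.4876, -0.0002, 0.1357]
F [0.37 0.32 1.44] T [ 0.101 -0.077  0.022] tau7 0.339 q7 0.112 w 0.0
```

View pics/side17_c205_100.png

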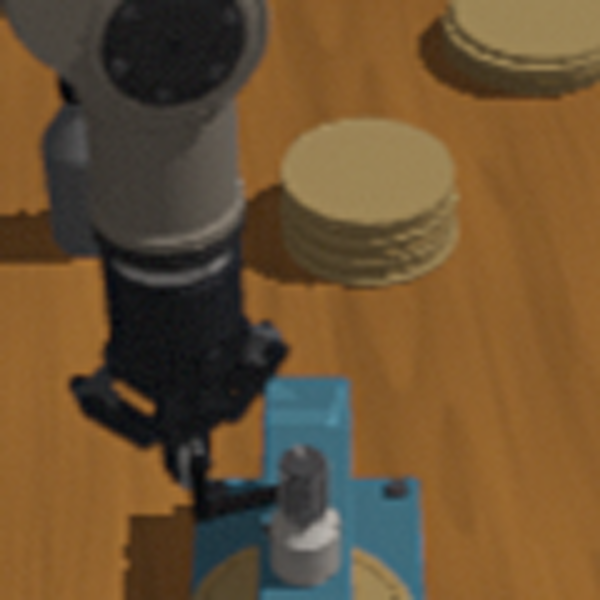

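```bash
python3 ang.py 16 195 500 .136; python3 ang.py 17 203 517 .136
python3 -m crank '[[[-0.004,-0.0012,0],[0,0,-3.5],0],[[0,0,0],[0,0,0],0]]' 30|sed -n 2,2p; bash r.sh
python3 -m crank '[[[-0.003,-0.001,0],[0,0,-2.5],0],[[0,0,0],[0,0,0],0]]' 30|sed -n 2,2p; bash r.sh
python3 -c "
from h import *
grab('side','18');crop('side','18',205,100,325,220,5)"
```

```text
[ 0.4922 -0.0072  0.136 ] 184.67535219322082 0.06403468942660305
[ 0.4959 -0.0214  0.136 ] 197.91353501569807 0.06316482674868046
eef_pos: [0.4872, -0.0021, 0.1357]
F [-0.47  5.97  0.88] T [1.519 0.264 0.034] tau7 0.257 q7 0.179 w 0.3
eef_pos: [0.4868, -0.0027, 0.1357]
F [-3.22 13.17  2.42] T [2.941 0.685 0.007] tau7 0.164 q7 0.226 w -0.2
```

View pics/side18_c205_100.png

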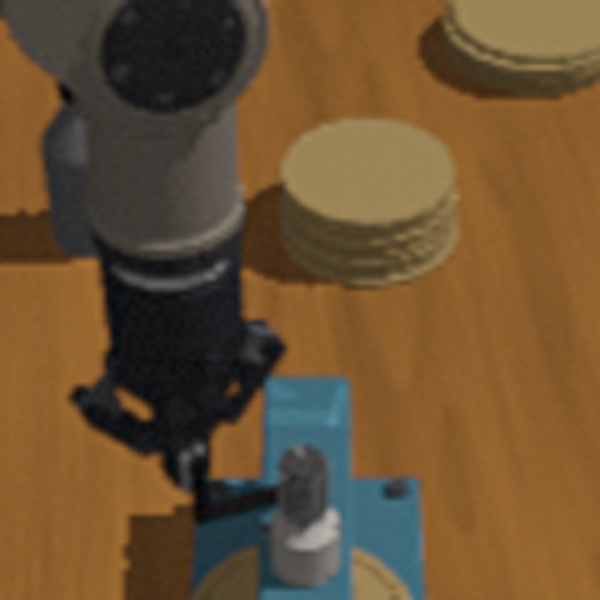

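The stop is reached: the force jumped to 13 N and the tool stopped advancing, with the lever at about 198°, roughly 57° (1 rad) on. I'll back off, rise, and pre-rotate for a deeper grip on the cap.

```bash

python3 -m crank '[[[0.015,0,0],[0,0,0],0],[[0,0,-0.04],[0,0,0],0],[[0,0,-0.04],[0,0,0],0],[[0,0,-0.04],[0,0,0],0.02],[[0,0,0],[0,0,-10.5],0.05],[[0,0,0],[0,0,-10.5],0.05],[[0,0,0],[0,0,-10.5],0.05],[[0,0,0],[0,0,-10.5],0.05],[[0,0,0],[0,0,-10.5],0.05],[[0,0,0],[0,0,-10.5],0.05]]' 30
python3 -m crank '[[[0,0,0],[0,0,-10.5],0.05],[[0,0,0],[0,0,-10.5],0.05],[[0,0,0],[0,0,-10.5],0.05],[[0,0,0],[0,0,-10.5],0.05],[[0,0,0],[0,0,-10.5],0.05],[[0,0,0],[0,0,-10.5],0.05],[[0,0,0],[0,0,0],0.05]]' 30; bash r.sh
python3 - <<'E'
from tip import *
W,L,o,Rm=tips("20"); print(Rm.round(3),Rm.T@(np.array([.5497,-.0537,.155])-o['eef_pos']))
m=(abs(W[...,2]-.2095)<.003)&(np.hypot(W[...,0]-.5500,W[...,1]+.0535)<.03)
q=W[m];print(len(q),cv2.minEnclosingCircle(q[:,:2].astype(np.float32)),q.mean(0))
E
```

```text
t: 20.42
eef_pos: [0.4814, 0.006, 0.2555]
tool_rot: [-0.0, 0.034, 0.999, -0.0]
contact_force: [0.2, 0.2, 0.2]
gripper_width: 0.582
t: 21.3
eef_pos: [0.4815, 0.0061, 0.2556]
tool_rot: [-0.0, -0.49, 0.872, -0.0]
contact_force: [0.2, -0.4, 0.1]
gripper_width: 0.584
F [ 0.24 -0.41  0.06] T [-0.032 -0.007  0.024] tau7 1.025 q7 2.399 w 49.9
eef [0.4815 0.0061 0.2556] tip max local z (pct 99.5) [-0.0256 -0.0179 -0.016 ] x ang -121.3
[[-0.52  -0.854 -0.   ]
 [-0.854  0.52  -0.001]
 [ 0.001 -0.    -1.   ]] [ 0.01558862 -0.08929667  0.10061146]
1120 ((0.5501576662063599, -0.05306852608919144), 0.014002702198922634) [ 0.54969985 -0.05299172  0.20919756]
```

View pics/wrist20.png

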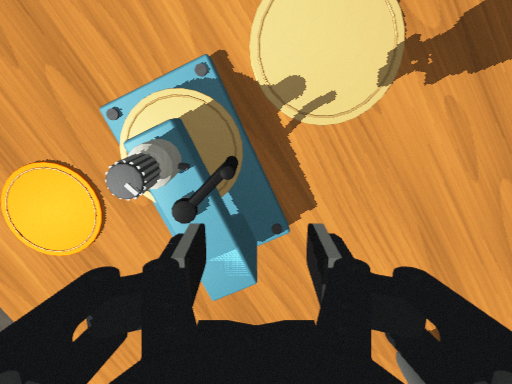

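The view shows the cap at (128,180), the lever post at (228,165) and the pointer at (184,167). I'll move over the cap.

```bash

python3 -m crank '[[[0.0052,-0.0297,0],[0,0,0],0.045],[[0.0052,-0.0297,0],[0,0,0],0.045],[[0.0052,-0.0297,0],[0,0,0],0.045],[[0,0,0],[0,0,0],0.045]]' 30
python3 - <<'E'
from tip import *
W,L,o,Rm=tips("21"); print(Rm.T@(np.array([.5497,-.0535,.155])-o['eef_pos']))
E
```

```text
t: 21.85
eef_pos: [0.5509, -0.055, 0.2552]
tool_rot: [-0.0, -0.489, 0.873, -0.0]
contact_force: [-2.0, 0.1, -0.5]
gripper_width: 0.528
eef [ 0.5509 -0.055   0.2552] tip max local z (pct 99.5) [-0.025  -0.0174 -0.0151] x ang -121.5
[-0.00068141  0.00179171  0.10023969]
```

View pics/wrist21.png

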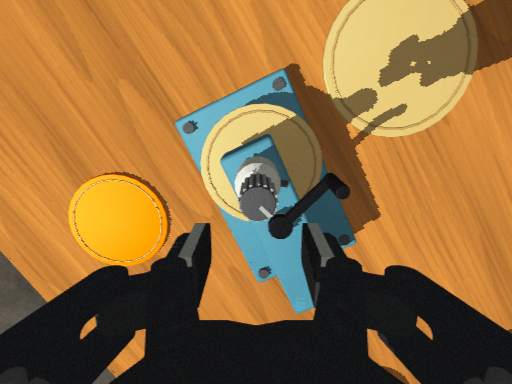

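The cap at (258,202) is centred between the fingers. I'll descend and grip.

```bash

python3 -m crank '[[[-0.0005,0.0015,0],[0,0,0],0.045],[[0,0,0.035],[0,0,0],0.045],[[0,0,0.035],[0,0,0],0.045],[[0,0,0.02],[0,0,0],0.045],[[0,0,0.01],[0,0,0],0.045],[[0,0,0],[0,0,0],0.045]]' 30; bash r.sh
python3 -m crank '[[[0,0,0],[0,0,0],0.03],[[0,0,0],[0,0,0],0.02],[[0,0,0],[0,0,0],0.02],[[0,0,0],[0,0,0],0.02]]' 30; bash r.sh
python3 -c "
from h import *
grab('wrist','22');grab('side','22');crop('side','22',205,115,325,240,5)"
```

```text
t: 22.65
eef_pos: [0.5486, -0.0513, 0.1557]
tool_rot: [-0.0, -0.492, 0.871, 0.0]
contact_force: [0.9, 0.2, -0.7]
gripper_width: 0.529
F [ 0.86  0.22 -0.66] T [ 0.022 -0.019 -0.018] tau7 -0.038 q7 2.461 w 45.2
t: 23.15
eef_pos: [0.5509, -0.0523, 0.1571]
tool_rot: [0.002, -0.491, 0.871, -0.001]
contact_force: [3.9, -2.4, 6.3]
gripper_width: 0.295
F [ 3.88 -2.4   6.3 ] T [-0.561 -0.875 -0.017] tau7 -0.004 q7 2.462 w 25.2
```

View pics/wrist22.png

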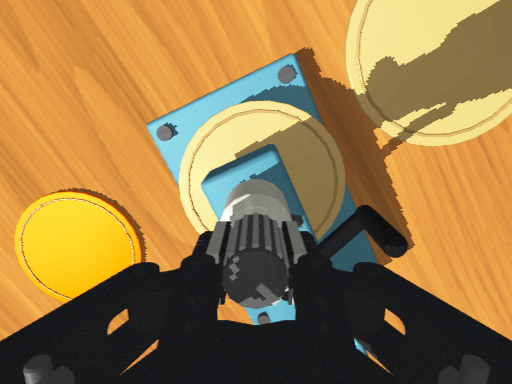

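View pics/side22_c205_115.png

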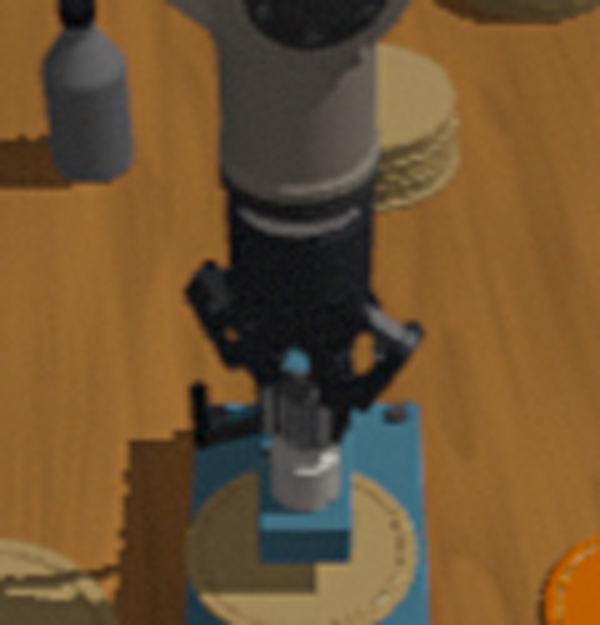

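The pads now hold the cap well down, w = 25.2 mm. The contact shifted the tool by about 2.5 mm, so I'll recentre by -2 mm in y, then turn while watching the torque.

```bash

python3 -m crank '[[[0,-0.002,0],[0,0,0],0.02],[[0,0,0],[0,0,0],0.02]]' 30|sed -n 2p; bash r.sh
python3 -m crank '[[[0,0,0],[0,0,7],0.02],[[0,0,0],[0,0,7],0.02]]' 30|sed -n 2p; bash r.sh
python3 -m crank '[[[0,0,0],[0,0,7],0.02],[[0,0,0],[0,0,7],0.02]]' 30|sed -n 2p; bash r.sh
python3 -m crank '[[[0,0,0],[0,0,7],0.02],[[0,0,0],[0,0,7],0.02]]' 30|sed -n 2p; bash r.sh
python3 -c "
from h import *
grab('wrist','23')
ims=[load('wrist',t)[0][150:310,200:320,::-1] for t in ('22','23')]
cv2.imwrite('pics/cmp2.png',np.hstack([cv2.resize(i,None,fx=3,fy=3,interpolation=cv2.INTER_CUBIC) for i in ims]))"
```

```text
eef_pos: [0.5511, -0.0524, 0.1571]
F [-1.2  -0.69 10.83] T [-0.019  0.258 -0.056] tau7 0.04 q7 2.463 w 25.7
eef_pos: [0.5512, -0.0524, 0.1571]
F [-0.65 -0.86 10.08] T [-0.063  0.092 -0.011] tau7 1.14 q7 2.236 w 25.5
eef_pos: [0.5513, -0.0525, 0.1571]
F [-0.99 -0.63 10.34] T [-0.147  0.011  0.123] tau7 1.128 q7 2.012 w 25.3
eef_pos: [0.5513, -0.0526, 0.1571]
F [ 0.57 -0.92  9.57] T [-0.158 -0.018  0.081] tau7 1.129 q7 1.787 w 25.1
```

View pics/cmp2.png

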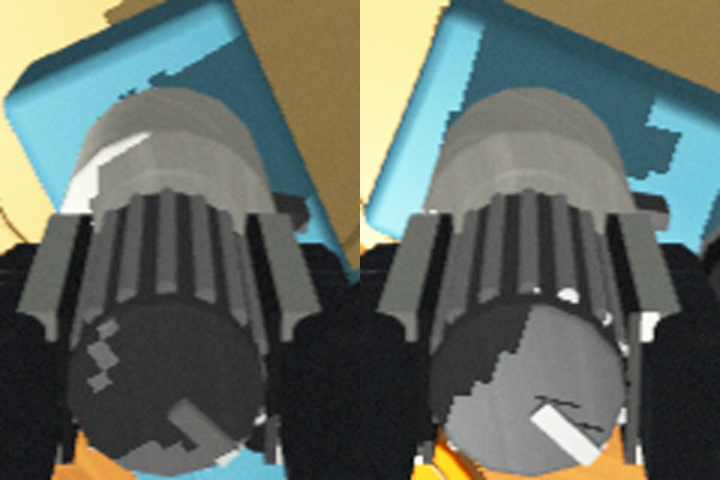

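The pointer at about (650,210) stays put relative to the gripper after 42°, so the barrel now turns with the cap and the clamp is free. I'll continue, watching for the pointer to lag.

```bash
cat > g.sh <<'E'
python3 -c "
from h import *
grab('wrist','$1')
p=load('wrist','$1')[0][150:310,200:320,::-1]; cv2.imwrite('pics/x$1.png',p)"
E
python3 -m crank '[[[0,0,0],[0,0,8],0.02],[[0,0,0],[0,0,8],0.02]]' 30|sed -n 2p; bash r.sh; bash g.sh 24
python3 -m crank '[[[0,0,0],[0,0,8],0.02],[[0,0,0],[0,0,8],0.02]]' 30|sed -n 2p; bash r.sh; bash g.sh 25
python3 -m crank '[[[0,0,0],[0,0,8],0.02],[[0,0,0],[0,0,8],0.02]]' 30|sed -n 2p; bash r.sh; bash g.sh 26
python3 -m crank '[[[0,0,0],[0,0,8],0.02],[[0,0,0],[0,0,8],0.02]]' 30|sed -n 2p; bash r.sh; bash g.sh 27
python3 -c "
import cv2,numpy as np
cv2.imwrite('pics/cmp3.png',np.hstack([cv2.resize(cv2.imread(f'pics/x{i}.png'),None,fx=1.65,fy=1.65,interpolation=cv2.INTER_CUBIC) for i in (24,25,26,27)]))"
```

```text
eef_pos: [0.5514, -0.0527, 0.1571]
F [ 0.84 -0.99  9.92] T [-0.234 -0.109  0.049] tau7 1.309 q7 1.53 w 25.4
eef_pos: [0.5514, -0.0528, 0.1571]
F [-0.39 -1.86 10.09] T [-0.301 -0.073  0.025] tau7 1.309 q7 1.274 w 25.3
eef_pos: [0.5513, -0.053, 0.1571]
F [-0.2  -2.11 10.04] T [-0.34  -0.012  0.094] tau7 1.267 q7 1.018 w 25.4
eef_pos: [0.5513, -0.0531, 0.1571]
F [ 1.19 -1.91  9.53] T [-0.448  0.015  0.07 ] tau7 1.266 q7 0.762 w 25.1
```

View pics/cmp3.png

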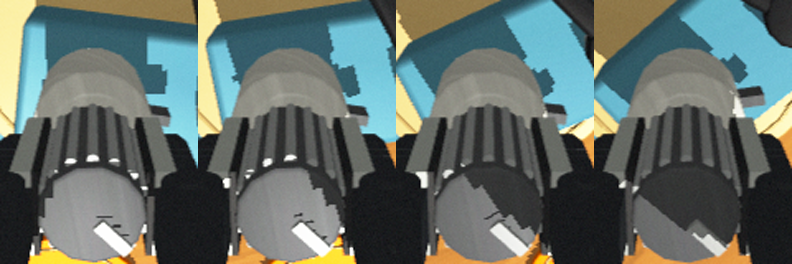

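In the last panel the pointer has risen from y ≈ 117 to 97, so slip starts at about q7 = 1.0. The barrel has turned about 1.8 rad by then, within the expected 1.5 to 2.75 rad. I'll verify with another step.

```bash

python3 -m crank '[[[0,0,0],[0,0,8],0.02],[[0,0,0],[0,0,8],0.02]]' 30|sed -n 1,2p; bash r.sh; bash g.sh 28
python3 -m crank '[[[0,0,0],[0,0,8],0.02],[[0,0,0],[0,0,8],0.02]]' 30|sed -n 1,2p; bash r.sh; bash g.sh 29
python3 -c "
import cv2,numpy as np
cv2.imwrite('pics/cmp4.png',np.hstack([cv2.resize(cv2.imread(f'pics/x{i}.png'),None,fx=1.65,fy=1.65,interpolation=cv2.INTER_CUBIC) for i in (26,27,28,29)]))
from h import *
grab('scene','29'); crop('scene','29',195,150,300,245,7)"
```

```text
t: 25.75
eef_pos: [0.5512, -0.0532, 0.1571]
F [-0.92 -1.99  9.62] T [-0.489  0.112  0.111] tau7 1.263 q7 0.507 w 25.3
t: 26.05
eef_pos: [0.5511, -0.0532, 0.1571]
F [-0.79 -2.05 11.57] T [-0.53   0.177  0.061] tau7 1.258 q7 0.253 w 25.4
```

View pics/cmp4.png

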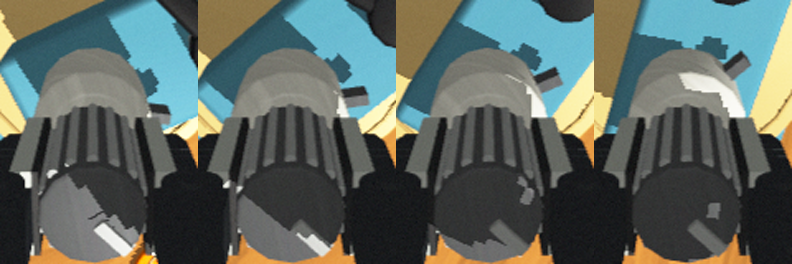

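View pics/scene29_c195_150.png

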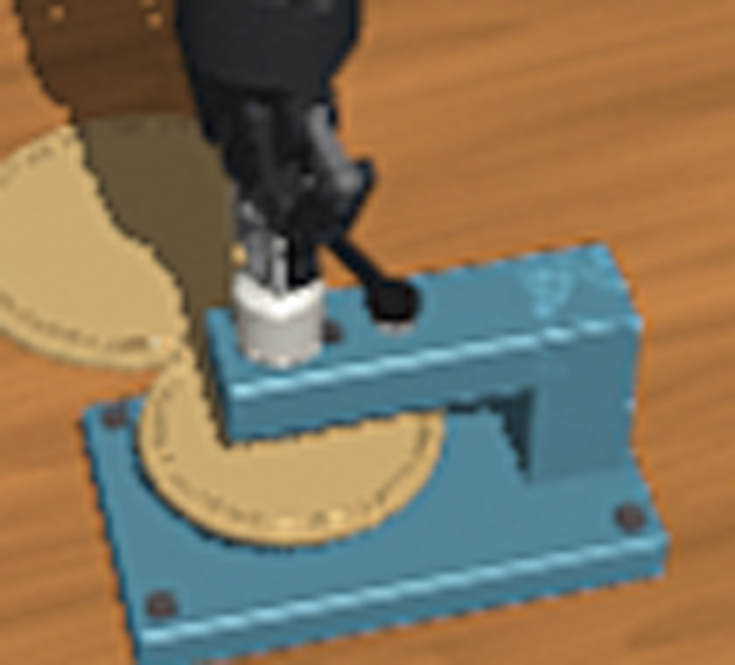

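```bash
python3 - <<'E'
from h import *
def ang(tag,u,v):
    p,d,E,k=load("wrist",tag); W=cloud(d,E,k); P=W[v,u]; a=P[:2]-[.5503,-.0532]; print(tag,(u,v),P.round(4),np.hypot(*a).round(4),np.degrees(np.arctan2(a[1],a[0])).round(1),p[v,u])
ang("1",290,160);ang("1",291,161)
ang("20",184,167);ang("20",185,168);ang("21",286,184)
off=lambda x,y:(int(200+x/1.65),int(150+y/1.65))
ang("26",*off(159,117));ang("27",*off(154,97));ang("28",*off(152,78));ang("29",*off(141,66));ang("29",*off(138,70))
E
```

```text
1 (290, 160) [ 0.5256 -0.05    0.1419] 0.0249 172.7 [44 42 42]
1 (291, 161) [ 0.525  -0.0488  0.1423] 0.0257 170.2 [39 41 40]
20 (184, 167) [ 0.5311 -0.036   0.1411] 0.0258 138.1 [45 46 46]
20 (185, 168) [ 0.5307 -0.0348  0.1416] 0.0269 136.7 [45 45 46]
21 (286, 184) [ 0.5303 -0.0359  0.1419] 0.0264 139.2 [44 44 44]
26 (296, 220) [ 0.565  -0.0332  0.1414] 0.0248 53.8 [138 138 139]
27 (293, 208) [ 0.5632 -0.0336  0.1413] 0.0234 56.6 [70 71 70]
28 (292, 197) [ 0.5643 -0.0322  0.1409] 0.0253 56.3 [63 68 67]
29 (285, 190) [ 0.5643 -0.0329  0.1423] 0.0247 55.4 [107 110 112]
29 (283, 192) [ 0.5635 -0.0345  0.1416] 0.0229 54.8 [106 107 106]
```

The pointer angles are consistent. The barrel went 172° → 138° while clamped, then to 55° and stayed there: 117° or 2.04 rad in total, so 4.1 mm of spindle travel. Slip since bearing is about 44°, so I'll turn 48° more and then release.

```bash

python3 -m crank '[[[0,0,0],[0,0,8],0.02],[[0,0,0],[0,0,8],0.02],[[0,0,0],[0,0,8],0.02],[[0,0,0],[0,0,8],0.02],[[0,0,0],[0,0,8],0.02],[[0,0,0],[0,0,8],0.02],[[0,0,0],[0,0,0],0.02]]' 30; bash r.sh; bash g.sh 30
python3 -m crank '[[[0,0,0],[0,0,0],0.03],[[0,0,0],[0,0,0],0.045],[[0,0,0],[0,0,0],0.045],[[0,0,0],[0,0,0],0.045]]' 30; bash r.sh; bash g.sh 31
python3 -c "
import cv2,numpy as np
cv2.imwrite('pics/cmp5.png',np.hstack([cv2.resize(cv2.imread(f'pics/x{i}.png'),None,fx=2,fy=2,interpolation=cv2.INTER_CUBIC) for i in (29,30,31)]))"
```

```text
t: 27.02
eef_pos: [0.5508, -0.0533, 0.157]
tool_rot: [0.0, 0.896, 0.444, 0.0]
contact_force: [-2.1, -2.8, 13.0]
gripper_width: 0.293
F [-2.06 -2.76 12.98] T [-0.499  0.473 -0.031] tau7 -0.519 q7 -0.502 w 25.0
t: 27.58
eef_pos: [0.5504, -0.0527, 0.1554]
tool_rot: [-0.0, 0.895, 0.445, -0.0]
contact_force: [-0.7, 0.8, -0.4]
gripper_width: 0.524
F [-0.71  0.8  -0.45] T [-0.014  0.035 -0.019] tau7 -0.0 q7 -0.501 w 44.7
```

View pics/cmp5.png

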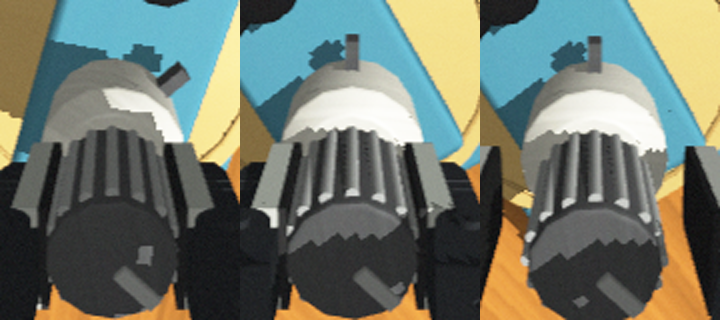

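View pics/wrist31.png

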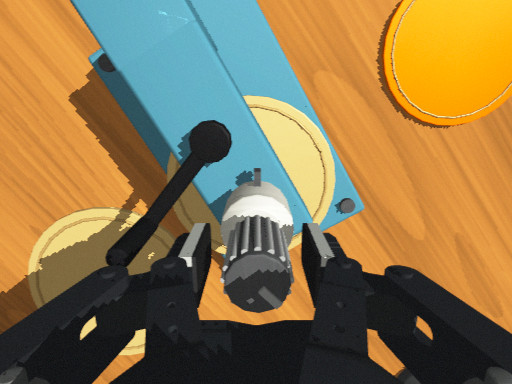

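The pointer at (258,175) is unchanged by the release and the contact force is nil. Slip from bearing is 1.02 + 0.50 = 1.52 rad, about 87°. I'll rise straight up, move off, and check.

```bash

python3 -m crank '[[[0,0,-0.02],[0,0,0],0.045],[[0,0,-0.03],[0,0,0],0.045],[[0,0,-0.04],[0,0,0],0.045],[[0,0,-0.04],[0,0,0],0.045],[[0.04,0,0],[0,0,0],0.045],[[0.04,0,0],[0,0,0],0.045],[[0.03,0,0],[0,0,0],0.045],[[0,0,0],[0,0,0],0.045],[[0,0,0],[0,0,0],0.045]]' 30; bash r.sh
python3 - <<'E'
from h import *
for n in ("side","scene","wrist"): grab(n,"40")
crop("side","40",225,165,305,270,5); crop("scene","40",180,160,310,250,6)
for n in ("side","scene"):
  for t in ("0","40"):
    p,d,E,k=load(n,t); W=cloud(d,E,k); hsv=cv2.cvtColor(p,cv2.COLOR_RGB2HSV)
    m=(abs(W[...,2]-.070)<.005)&(hsv[...,0]<30)&(hsv[...,1]>60)&(np.hypot(W[...,0]-.55,W[...,1]+.053)<.1)
    q=W[m]; print(n,t,len(q),np.median(q[:,2]).round(4),cv2.minEnclosingCircle(q[:,:2].astype(np.float32)))
E
```

```text
t: 28.75
eef_pos: [0.6166, 0.0338, 0.2855]
tool_rot: [0.0, 0.896, 0.445, -0.0]
contact_force: [-0.1, 0.3, -0.2]
gripper_width: 0.529
F [-0.14  0.26 -0.21] T [-0.012  0.023  0.002] tau7 -0.006 q7 -0.684 w 45.2
side 0 712 0.0669 ((0.5464417934417725, -0.05046139657497406), 0.07000678032636642)
side 40 740 0.0668 ((0.5470126867294312, -0.05073171481490135), 0.0702042430639267)
scene 0 469 0.067 ((0.5502853393554688, -0.04977032169699669), 0.0705246552824974)
scene 40 482 0.0667 ((0.5498155355453491, -0.05141572654247284), 0.06938138604164124)
```

View pics/scene40_c180_160.png

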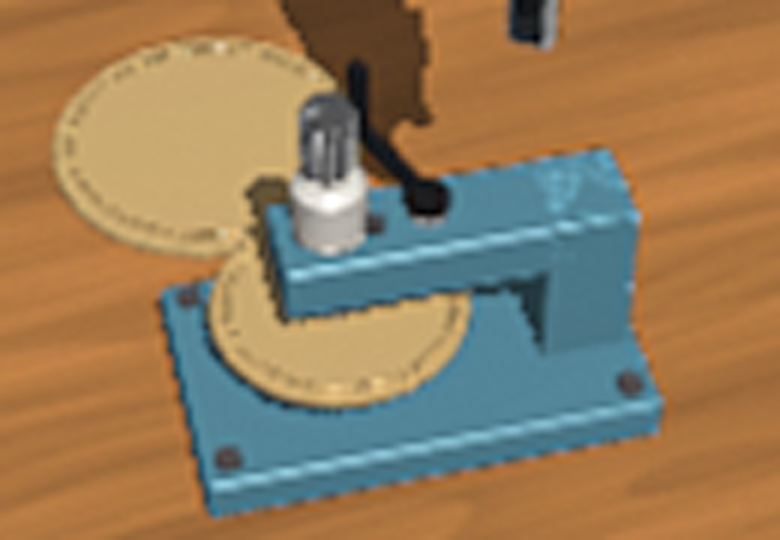

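View pics/side40.png

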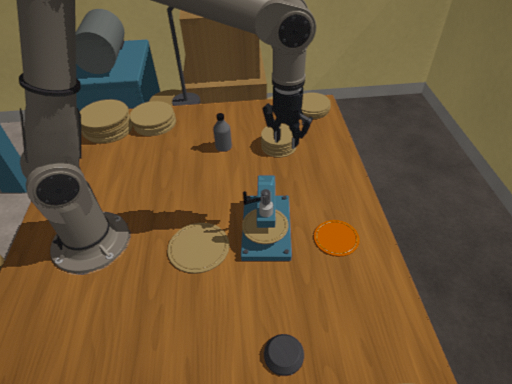

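The checks look right. The blank's centre and height are unchanged within the noise, the die, bottle, stack and discs are where they were, and the arm touches nothing. Handing in.

```bash
python3 -c "
from station import bot
print(bot.get_obs()['t']); print(bot.hand_in())"
```

```text
28.9
the job is handed in; nothing more can be done
None
```

I measured the blank and handed the job in at t = 28.9 s. The spindle was left bearing on the blank, and the robot was clear of everything. No verdict was reported.

**What I did**
- **First try:** I turned the cap about 70° clockwise. The barrel stopped after about 34° and the cap slipped, so the clamp was tight.
- **Clamp:** I pushed the lever anticlockwise about 1 rad. At the stop the force rose to 13 N and the tool stopped moving.
- **Measuring:** I gripped the cap lower down and turned it. The barrel ran to about 117° (2.04 rad) in total and stopped, and I kept the cap slipping for about 87° more before letting go.

**Last checks**
- The barrel pointer did not move when I let go.
- The blank's centre and height matched the first pictures within about 2 mm, which is the calibration's accuracy.
- In the final side picture the die, bottle, stack and discs were where they started.

**What disagreed or failed**
- **Fingertips:** the depth images put the shut fingertips about 18 mm behind the reported TCP; the notes say 14 mm ahead. Because of this, the first grip held only the cap's top few millimetres, and the first lever pass went over the post. I corrected for both.
- **Spindle travel:** the pointer implies about 4.1 mm of travel, while depth readings put the gap at only 3 to 3.3 mm. I put the difference down to measurement error or give in the blank. I did not see the spindle face touching the blank; I inferred it from the barrel stopping while the cap slipped.
- **Upward force:** it read about 10 to 13 N on the tool during the second grip, and fell to zero on release.

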